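# Put the stray tube away, release the lid stay and shut the drawer

## Robot

A 6-joint arm with a two-finger parallel gripper is mounted at the origin on a cart in front of the work surface, level with it; the furniture and walls round the work are solid. World frame = base frame: x ahead of the robot, y to its left, z up, the work surface at z = 0. Lengths are in mm, angles in rad, forces in N, time in s.
With the tool pointing down it reaches from about 350 to 975 mm from the base axis. Payload 7.1 kg.
Tool frame: the origin (TCP) lies on the centre line of the jaws, within the pads' length; the fingertips stand 8 mm ahead of it and the grasp point (between the pads) lies 11 mm behind it; z points along the fingers, x is the direction in which the jaws open and shut, and the axes are right-handed (so a half turn about z gives the same grasp; the last joint's range is limited). The gripper opens to 88 mm and grips with 3 to 60 N. Pads are 20 mm wide; open, the fingers measure 115 mm over their backs; the gripper's body (75 mm by 178 mm) begins 61 mm behind the grasp point.
Start: joints at [1.287, 0.423, 1.63, -0, 1.089, -0.019], TCP at [163.541, 603.207, 230.675] pointing down, gripper open.
Joint ranges: [-3, 3], [-0.9, 2.11], [0.09, 2.58], [-1.31, 4.45], [0.11, 2.69], [-2.54, 2.54]. Speed limits (rad/s): [2.39, 2.39, 3.01, 3.14, 3.14, 3.14].

## Interface

Orientations are given as a rotation vector (axis times angle).
In Python, from workcell import ctrl gives the robot as it stands.
- The arm moves only by the shell command python3 -m handwheel 'ROWS'. ROWS is JSON, a list of rows, each a list of 3 entries, a list of its own where there are three numbers: the turn, a rotation vector about the tool's x, y, z in rad, then the shift along the tool's x, y, z in mm, then the opening, from 0 (shut) to 1 (fully open). In form: [[[ax, ay, az], [tx, ty, tz], jaw], ...]. A call has exactly 10 rows; each row shifts and turns the pose as measured when the row begins, along the tool's axes as they then stand; what a row does not reach is not made up. A row lasts 1/12 s, in which the tool goes at most 41.7 mm and 7.16 degrees, less where a joint would pass 70% of its speed; a pose out of reach is approached as far as the arm can. A call with a gripper value outside its range is refused whole. The fingers move at their own pace and stop on an object; the grip force is fixed at half the most. Time passes only in rows, so rows that do not move let the fingers close, or fill a call up. It gives the time, the measured TCP pose, the force and the opening at its end, in the units of the state.
- ctrl.get_obs(): the state, without advancing time (a new reading comes with each control period).
- ctrl.get_image(name): name is "scene" or "side" or "wrist"; returns a dict with "pixels" (420x560x3 uint8, red, green, blue), "camera_matrix" (3x3 intrinsics, pixels), "rvec" (rotation vector, rad) and "tvec" (3), from world to camera coordinates, as OpenCV has them. Camera axes: x right, y down, z forward; pixel columns grow to the right and rows downward; lengths in mm; the calibration is good to about 2 mm. A picture is of the moment at which its call begins. There is no depth.
- ctrl.close_job(): hands the job in, once; it reports no verdict.
Trained networks look in a picture, given as the dict that the camera call returned (one of the last four; its "shot" number tells which), for a name from the list of things; names that differ only in an ending like _2 or _b are one class to them, and where a whole thing is asked for, a point or a joint stands for the part that bears it (a point fixed in the world has none). Each returns a list of dicts, best first, with "score" (0 to 1); they miss things now and then, are a little off and sometimes report something else, mostly with a low value. They report only what shows in the picture. A call takes as long as a camera call. They do not tell look-alikes from the thing itself.
- ctrl.look_for(picture, query): "position" ([x, y, z] in mm, in the coordinates of the camera as it stood for that picture, good to about 4 mm: the middle of the surface that is visible of it).
- ctrl.spot_point(picture, query): "position" ([x, y, z] in mm, in the coordinates of the camera as it stood for that picture, good to about 4 mm: a listed point, or the origin of a listed thing).
The state is a dict: "t": time; "qpos": joint angles; "qvel": joint speeds; "joint_torque": joint torques, N m; "ee_pos": TCP position; "orientation": TCP orientation; "ft_force": force on the tool from outside, world axes, zero at the start; "moment": the same for the moment, N m; "width": finger opening in mm.
Only numpy, scipy, OpenCV 4.12 (cv2) and the standard library are available. Lean on these libraries where they do the work, as an engineer would, in place of code of your own. Each camera call takes 0.05 s, during which the arm holds its last target.

## Task

The stray sample tube belongs in the open drawer of the small grey cabinet: lay it down in the drawer's large compartment. Then lift the finger tab of the locked stay beside the lid hinge so that the stay unlocks, fold the lid down until it lies flat, and only with the lid flat slide the drawer fully home. Leave the other things on the desk where they are.

Things in the scene. Friction and masses are not known exactly. Their poses are not given: they have to be found in the camera images.
- cabinet: Small grey bench cabinet fixed on the desk, 206 mm wide, 225 mm deep, 100 mm high; a shallow metal dish is fixed on its top near the back. Origin at desk level under the middle of its front face; x axis points into the cabinet (the way the drawer slides home), y to its left seen from the robot, z up.
- drawer_front (a point): Centre of the open drawer's front: a flat upright panel 190 mm wide, 78 mm high, 8 mm thick, this point on its outer face, 47 mm above the desk; axes as the cabinet's. From this point (mm): side walls 5 mm thick, outer faces at y +-95, tops at z +27; panel top z +39; lid hinge line along y at x 140, z +29, in front of the cabinet's face.
- drawer_bay (a point): Centre of the floor of the drawer's large open-topped compartment, where the tube belongs; axes as the cabinet's, 12 mm above the desk. It is 141 mm long (x) and 150 mm wide (y); walls above its floor: front panel 74 mm, right 62 mm, back partition 56 mm, left divider 30 mm. Left of the divider is a narrow well into which the stay folds: keep the tube out of it.
- drawer (a joint): Slide of the drawer in m: 0 = fully home, its front flush with the cabinet's front; starts 0.15 to 0.175 (stop at 0.178). About 2 N of friction; it stays where it is left.
- lid_hinge (a point): Middle of the lid's hinge line on the drawer, 76 mm above the desk; axes like drawer_front (y along the hinge line).
- lid_edge (a point): Middle of the free edge of the drawer's lid, a grey plate 186 mm wide, 130 mm long from hinge to edge, 5 mm thick (this point in mid thickness). The lid stands open, leaning 6 degrees back over the cabinet; closing, the edge swings towards the robot and down.
- lid (a joint): Lid hinge in rad: 0 = standing open as at the start, 1.68 = lying flat on the drawer's walls (end stop). A friction hinge (0.13 N m): the lid stays where it is left and does not fall.
- stay_tab (a point): Point in the black finger tab of the steel lid stay, on the drawer's left beside the lid hinge, 12 mm inside the left wall. The tab is a free paddle pointing to the robot, about level, 65 mm above the side wall's top: 30 mm long (20 mm behind this point, 10 mm before it), 16 mm wide, 6 mm thick; this point in mid thickness.
- stay_lower: Lower link of the stay, a two-link strut from the drawer's left wall (origin: pivot there) to the lid, whose knee is locked just over centre, so that the lid cannot close. Lifting the tab from below (under 5 N) by about 20 mm swings it up and slightly to the robot; the knee passes centre, stays unlocked when let go, and folds as the lid is pushed down.
- stay_upper (a joint): Knee of the stay in rad: 0 = locked over centre (start); past about 0.25 it is unlocked; about 2.75 with the lid flat.
- tube_center (a point): Centre of the stray capped sample tube, clear with a blue cap, lying on the desk: 100 mm long along its y axis, 18 mm thick, 30 g; this point 9 mm above its underside. It does not roll.
- tape: roll of brown packing tape lying flat, 93 x 91 mm, 48 mm high; a bystander, loose; origin at the centre of its underside, z up
- beaker: clear beaker, 72 mm across, 90 mm high; a bystander, loose; origin at the centre of its underside, z up
- bottle: white reagent bottle, 58 mm across, 123 mm high; a bystander, loose; origin at the centre of its underside, z up
- flask: conical flask, 78 mm across, 135 mm high; a bystander, loose; origin at the centre of its underside, z up
- timer: bench timer, 58 x 62 mm, 58 mm high; a bystander, loose; origin at the centre of its underside, z up
There are look-alikes about, which are no part of the job. Leave any red look-alike of the part that bears tube_center alone.

How it is judged:
By the outcome, as a careful person would: the job done as asked, in the order asked, and still so for the second after the job is handed in, with the robot touching nothing.
It also fails if it takes over 72 s, if anything falls off the work surface, if the arm or the gripper's body presses on something with over 40 N, if the wrist force passes 120 N, or if a joint passes its speed limit or range.

## Working session

There is one attempt and no reset: what is moved stays moved. The work goes in short steps, Python scripts to look and compute and a shell command to move; the robot and the scene stay as the last step left them, time stands still between calls to the robot, and variables do not carry over. Pictures are saved under pics/ and viewed, and the job is handed in when it is done.

```bash
mkdir -p pics; ls
cat > h.py <<'E'
import numpy as np, cv2
from workcell import ctrl
from scipy.spatial.transform import Rotation as R
def cam2w(im,p):
    Rm=R.from_rotvec(np.array(im["rvec"]).ravel()).as_matrix()
    return Rm.T@(np.array(p)-np.array(im["tvec"]).ravel())
def proj(im,p):
    q,_=cv2.projectPoints(np.array([p],float),np.array(im["rvec"],float),np.array(im["tvec"],float),np.array(im["camera_matrix"],float),None)
    return q.ravel().round(0)
def save(im,n,crop=None,s=1):
    a=im["pixels"][:,:,::-1]
    if crop: a=a[crop[1]:crop[3],crop[0]:crop[2]]
    a=cv2.resize(a,None,fx=s,fy=s,interpolation=cv2.INTER_CUBIC)
    cv2.imwrite("pics/"+n+".png",a)
def find(im,q,f="spot_point",n=3):
    for d in getattr(ctrl,f)(im,q)[:n]:
        w=cam2w(im,d["position"]); print(q,f,round(d["score"],2),w.round(1),"px",proj(im,w))
def tool():
    o=ctrl.get_obs(); print("t",round(o["t"],2),"pos",np.round(o["ee_pos"],1),"rv",np.round(o["orientation"],3),"w",o["width"],"F",np.round(o["ft_force"],1)); return o
E
python3 - <<'E'
from h import *
o=tool(); print(R.from_rotvec(o["orientation"]).as_matrix().round(3))
s=ctrl.get_image("scene");save(s,"s0")
for q in ["tube_center","drawer_front","drawer_bay","lid_edge","lid_hinge","stay_tab"]: find(s,q)
d=ctrl.get_image("side");save(d,"d0")
for q in ["tube_center","drawer_front","drawer_bay","lid_edge","lid_hinge","stay_tab","cabinet"]: find(d,q)
print(proj(s,[0,0,0]))
E
```

```text
pics
t 0.0 pos [163.4 602.7 229.9] rv [ 2.495e+00  1.908e+00 -2.000e-03] w 87.95067267223139 F [0.2 0.1 0.3]
[[ 0.262  0.965 -0.   ]
 [ 0.965 -0.262 -0.001]
 [-0.002 -0.    -1.   ]]
tube_center spot_point 0.71 [491.8 140.8  11.4] px [277. 273.]
tube_center spot_point 0.64 [ 498.7 -143.1   49.2] px [312. 207.]
tube_center spot_point 0.63 [641.7 186.8   6.2] px [230. 267.]
drawer_front spot_point 0.65 [ 502.  -146.4   48. ] px [311. 207.]
drawer_bay spot_point 0.61 [ 543.7 -206.2   13.8] px [307. 199.]
lid_edge spot_point 0.78 [ 609.2 -248.5  207.5] px [296. 146.]
lid_edge spot_point 0.4 [ 7.422e+02 -1.545e+02 -3.000e-01] px [252. 195.]
lid_hinge spot_point 0.57 [ 601.3 -241.4   77.2] px [297. 176.]
stay_tab spot_point 0.52 [ 608.7 -144.3  141.4] px [283. 179.]
stay_tab spot_point 0.28 [ 546.3 -206.    11.2] px [306. 200.]
tube_center spot_point 0.77 [374.3 375.1   8.1] px [388. 343.]
tube_center spot_point 0.75 [594.9 409.4   5.3] px [307. 379.]
tube_center spot_point 0.54 [640.  186.6   6.7] px [268. 297.]
drawer_front spot_point 0.66 [ 502.  -138.7   48.1] px [288. 187.]
drawer_bay spot_point 0.72 [ 543.3 -204.1   11.2] px [270. 181.]
lid_edge spot_point 0.61 [ 606.4 -251.7  205.7] px [245. 130.]
lid_hinge spot_point 0.94 [ 596.3 -238.4   76.5] px [251. 163.]
lid_hinge spot_point 0.56 [ 543.8 -201.5   14. ] px [270. 181.]
stay_tab spot_point 0.54 [ 609.3 -143.8  139. ] px [252. 172.]
cabinet spot_point 0.58 [ 613.7 -257.5   -1.1] px [246. 176.]
[440. 298.]
```

View pics/s0.png

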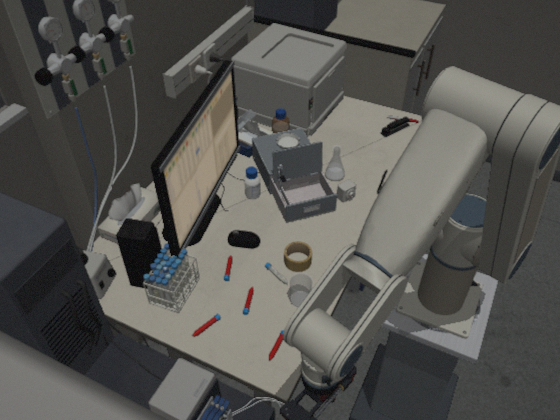

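View pics/d0.png

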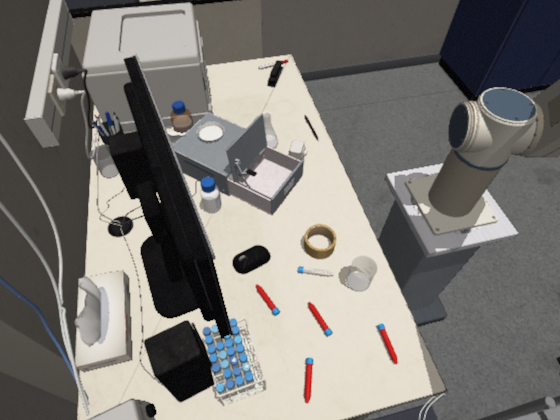

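Run:
```python
from h import *
s=ctrl.get_image("scene");save(s,"s1",(240,240,340,315),6)
d=ctrl.get_image("side");save(d,"d1",(280,220,400,310),6)
for im in (s,d):
    find(im,"tube_center","look_for",6)
    for q in ["tape","beaker","bottle","flask","timer","stay_lower"]: find(im,q,n=2)
save(d,"d2",(160,100,320,220),5)
save(s,"s2",(240,120,360,230),5)
print(proj(d,[491.8,140.8,9]))
def ray(im,u,v,z):
    K=np.array(im["camera_matrix"]);Rm=R.from_rotvec(np.array(im["rvec"]).ravel()).as_matrix()
    c=-Rm.T@np.array(im["tvec"]).ravel(); r=Rm.T@np.linalg.inv(K)@[u,v,1]; return (c+r*(z-c[2])/r[2]).round(1)
print("ends scene",ray(s,267,265,9),ray(s,287,283,9)," side",ray(d,299,271,9),ray(d,332,273,9))
```

```text
tube_center look_for 0.74 [376.7 384.3  13.8] px [275. 347.]
tube_center look_for 0.62 [491.5 146.1  17.9] px [277. 272.]
tube_center look_for 0.58 [520.1 282.8  10.2] px [249. 302.]
tube_center look_for 0.58 [593.6 410.   18.4] px [206. 324.]
tube_center look_for 0.52 [637.8 199.7  11.1] px [229. 270.]
tube_center look_for 0.31 [ 577.3 -222.4   71.9] px [301. 182.]
tape spot_point 0.78 [ 4.581e+02  6.090e+01 -3.000e-01] px [297. 261.]
beaker spot_point 0.55 [390.5 196.2   1.4] px [299. 299.]
bottle spot_point 0.86 [ 7.453e+02 -1.543e+02  7.000e-01] px [252. 194.]
flask spot_point 0.81 [ 510.9 -391.8   -1.5] px [334. 175.]
timer spot_point 0.77 [ 425.7 -299.1    0.6] px [346. 196.]
stay_lower spot_point 0.54 [ 625.6 -154.    69.6] px [280. 190.]
tube_center look_for 0.78 [525.6 282.3  13.9] px [320. 320.]
tube_center look_for 0.76 [642.6 195.8  11.8] px [268. 300.]
tube_center look_for 0.7 [599.2 405.   12.8] px [305. 377.]
tube_center look_for 0.6 [376.9 377.8  13.9] px [388. 343.]
tube_center look_for 0.54 [494.4 145.6  13.6] px [316. 271.]
tape spot_point 0.83 [463.5  62.9  -1. ] px [317. 247.]
tape spot_point 0.28 [ 540.4 -206.2   13.9] px [271. 180.]
beaker spot_point 0.75 [383.3 192.8   3. ] px [358. 279.]
bottle spot_point 0.66 [ 743.  -155.6    1. ] px [212. 206.]
flask spot_point 0.66 [ 511.  -392.1    2. ] px [267. 142.]
timer spot_point 0.79 [ 427.4 -293.8    1.3] px [297. 158.]
stay_lower spot_point 0.42 [ 624.2 -156.9   70.6] px [248. 185.]
[316. 270.]
ends scene [536.8 126.2   9. ] [446.5 163.1   9. ]  side [538.3 132.    9. ] [450.2 159.5   9. ]
```

```bash
sleep 1
cat >> h.py <<'E'
def ray(im,u,v,z):
    K=np.array(im["camera_matrix"]);Rm=R.from_rotvec(np.array(im["rvec"]).ravel()).as_matrix()
    c=-Rm.T@np.array(im["tvec"]).ravel(); r=Rm.T@np.linalg.inv(K)@[u,v,1]; return (c+r*(z-c[2])/r[2]).round(1)
E
```

```text
(no output)
```

View pics/s1.png

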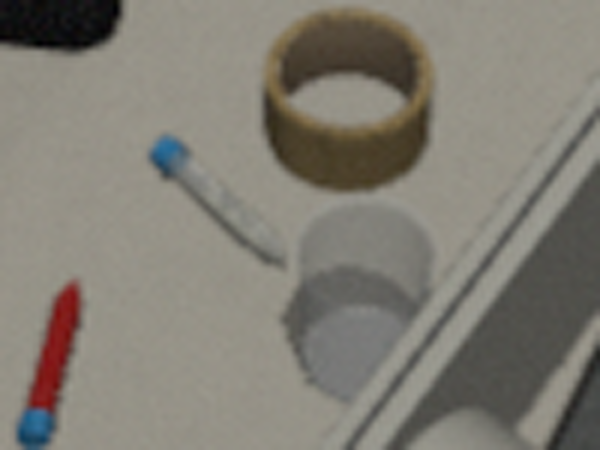

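View pics/d1.png

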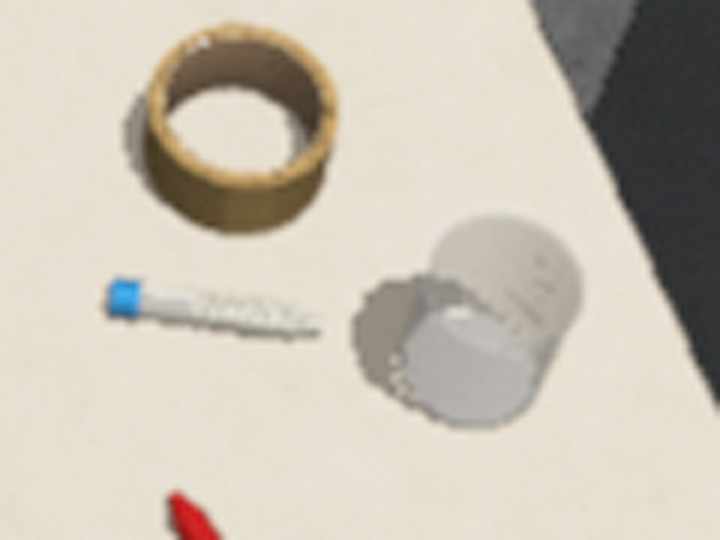

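View pics/d2.png

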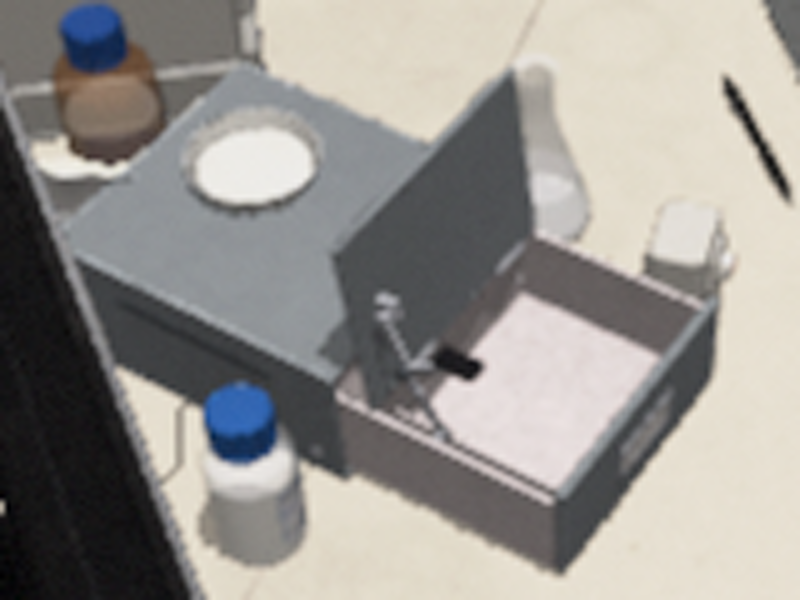

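View pics/s2.png

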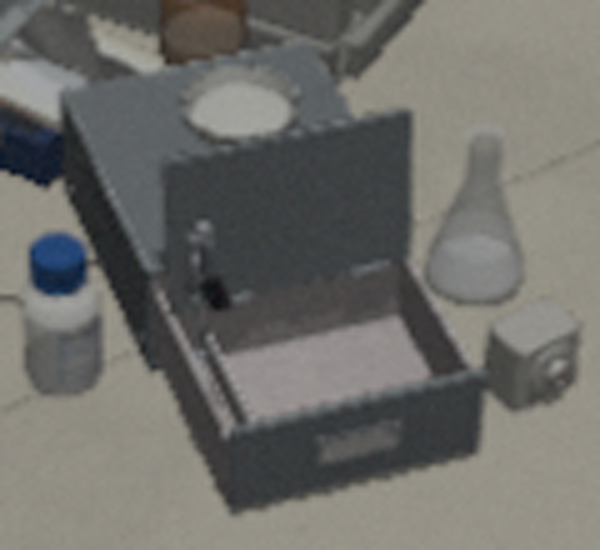

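Candidates in the scene picture are four red tubes at (228,267), (249,300), (206,325) and (277,345), the blue-capped tubes in the rack at (172,265), and one clear tube with a blue cap lying loose at (277,273). I choose the clear one. The crops show its cap at (267,265) and its tip at (287,283), with the tape and beaker beside it. The cabinet axis lies at about -45°.

```bash
python3 -m handwheel '[[[0,0,0],[-25,31,0],1],[[0,0,0],[-25,31,0],1],[[0,0,0],[-25,31,0],1],[[0,0,0],[-25,31,0],1],[[0,0,0],[-25,31,0],1],[[0,0,0],[-25,31,0],1],[[0,0,0],[-25,31,0],1],[[0,0,0],[-25,31,0],1],[[0,0,0],[-25,31,0],1],[[0,0,0],[-25,31,0],1]]'
cat >> h.py <<'E'
def goto(p,yaw=None):
    "needed tool-frame shift to world point p (tcp) and z turn for tool-x yaw (deg, mod 180)"
    o=tool(); Rm=R.from_rotvec(o["orientation"]).as_matrix()
    print("shift",(Rm.T@(np.array(p)-o["ee_pos"])).round(1),"yaw",np.degrees(np.arctan2(Rm[1,0],Rm[0,0])).round(1),"down",Rm[:,2].round(3))
    if yaw is not None:
        c=np.radians(yaw); Rd=np.array([[np.cos(c),np.sin(c),0],[np.sin(c),-np.cos(c),0],[0,0,-1.]]) 
        print("turn",R.from_matrix(Rm.T@Rd).as_rotvec().round(3))
E
python3 -c "
from h import *
goto([493,143,150],70)"
```

```text
t: 2.38
ee_pos: [403.0, 275.5, 230.6]
orientation: [-2.48, -1.923, -0.01]
ft_force: [0.8, 0.6, -0.3]
width: 88.0
t 2.38 pos [403.  275.5 230.6] rv [-2.48  -1.923 -0.01 ] w 87.95271782339555 F [ 0.8  0.6 -0.3]
shift [-106.5  120.1   79.9] yaw 75.6 down [ 0.003  0.007 -1.   ]
turn [ 0.001 -0.008  0.097]
```

```bash
python3 -m handwheel '[[[0,0,0],[-21,24,8],1],[[0,0,0],[-21,24,8],1],[[0,0,0],[-21,24,8],1],[[0,0,0],[-21,24,8],1],[[0,0,0],[-16,18,8],1],[[0,0,0.05],[-6,6,8],1],[[0,0,0.047],[0,0,8],1],[[0,0,0],[0,0,0],1],[[0,0,0],[0,0,0],1],[[0,0,0],[0,0,0],1]]'
python3 -c "
from h import *
w=ctrl.get_image('wrist');save(w,'w1');find(w,'tube_center');find(w,'tube_center','look_for')
goto([493,143,150],70)"
```

```text
t: 3.22
ee_pos: [503.1, 128.9, 174.6]
orientation: [-2.583, -1.786, -0.022]
ft_force: [0.0, -0.6, 0.4]
width: 87.4
tube_center spot_point 0.87 [492.7 144.5   9.1] px [285. 180.]
tube_center spot_point 0.79 [523.9 274.6  10. ] px [421. 162.]
tube_center spot_point 0.57 [646.4 188.6   7.3] px [370. 293.]
tube_center look_for 0.89 [495.1 144.1  14.5] px [285. 183.]
tube_center look_for 0.87 [580.7 374.   15. ] px [536. 181.]
tube_center look_for 0.85 [651.1 172.3  15.3] px [359. 305.]
t 3.37 pos [503.3 129.3 174.9] rv [-2.583 -1.787 -0.024] w 87.94042144404563 F [-0.4 -0.4 -0.3]
shift [  8.9 -14.7  24.9] yaw 69.3 down [ 0.012  0.009 -1.   ]
turn [ 0.008 -0.013 -0.011]
```

View pics/w1.png

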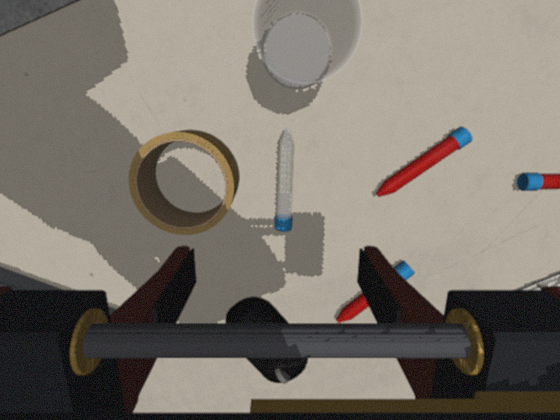

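The wrist view shows the clear tube at (285,180), cap (284,225) and tip (285,132), aligned with the tool's y axis. The tape at (185,182) is close on the left, so I'll use a partial opening.

```bash
python3 -m handwheel '[[[0.004,-0.006,-0.005],[4.5,-7.3,15],0.4],[[0.004,-0.006,-0.005],[4.5,-7.3,15],0.4],[[0,0,0],[0,0,15],0.4],[[0,0,0],[0,0,15],0.4],[[0,0,0],[0,0,15],0.4],[[0,0,0],[0,0,15],0.4],[[0,0,0],[0,0,15],0.4],[[0,0,0],[0,0,0],0.4],[[0,0,0],[0,0,0],0.4],[[0,0,0],[0,0,0],0.4]]'
python3 -c "
from h import *
w=ctrl.get_image('wrist');save(w,'w2');find(w,'tube_center');find(w,'tube_center','look_for',1)
goto([493.5,144,10],70)"
```

```text
t: 4.2
ee_pos: [495.9, 149.7, 72.2]
orientation: [2.559, 1.816, 0.018]
ft_force: [0.5, 0.0, 0.0]
width: 35.5
tube_center spot_point 0.98 [526.3 275.7  11.5] px [463. 212.]
tube_center spot_point 0.89 [490.7 144.5   7.6] px [265. 224.]
tube_center look_for 0.85 [492.3 147.5  17.1] px [270. 229.]
t 4.35 pos [496.4 149.7  72.6] rv [2.559 1.815 0.02 ] w 35.16088735815521 F [-0.3  0.1 -0.5]
shift [-6.8 -1.6 62.6] yaw 70.7 down [ 0.013  0.004 -1.   ]
turn [ 0.011 -0.008  0.012]
```

View pics/w2.png

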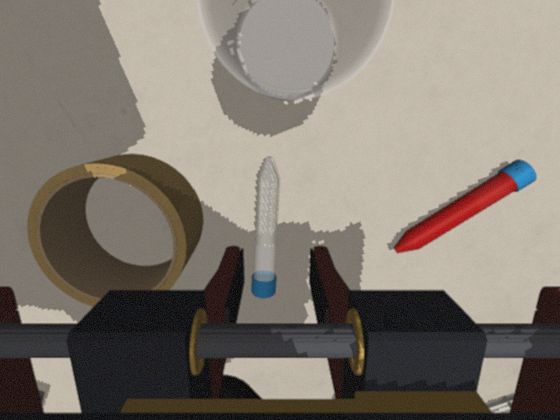

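```bash
python3 -m handwheel '[[[0.005,-0.004,0.006],[-3.4,-0.8,3],0.4],[[0.005,-0.004,0.006],[-3.4,-0.8,10],0.4],[[0,0,0],[0,0,12],0.4],[[0,0,0],[0,0,12],0.4],[[0,0,0],[0,0,12],0.4],[[0,0,0],[0,0,10],0.4],[[0,0,0],[0,0,0],0.4],[[0,0,0],[0,0,0],0.4],[[0,0,0],[0,0,0],0.4],[[0,0,0],[0,0,0],0.4]]'
python3 -c "
from h import *
goto([493.5,144,10],70)"
```

```text
t: 5.18
ee_pos: [493.1, 142.5, 8.6]
orientation: [2.575, 1.798, 0.002]
ft_force: [0.4, -0.2, -1.0]
width: 34.9
t 5.18 pos [493.1 142.5   8.6] rv [2.575e+00 1.798e+00 2.000e-03] w 34.92264474767558 F [ 0.4 -0.2 -1. ]
shift [ 1.6 -0.1 -1.4] yaw 69.8 down [ 0.001 -0.    -1.   ]
turn [ 0.001 -0.    -0.003]
```

```bash
python3 -m handwheel '[[[0,0,0],[0,0,-1.5],0],[[0,0,0],[0,0,0],0],[[0,0,0],[0,0,0],0],[[0,0,0],[0,0,0],0],[[0,0,0],[0,0,-10],0],[[0,0,0],[0,0,-25],0],[[0,0,0],[0,0,-30],0],[[0,0,0],[0,0,-35],0],[[0,0,0],[0,0,-35],0],[[0,0,0],[0,0,-35],0]]'
python3 -c "
from h import *
u=np.array([.705,-.709,0]);v=np.array([.709,.705,0]);df=np.array([502,-142.5,0])
tgt=df+78*u-42*v+[0,0,170]; print(tgt)
goto(tgt,44.8)"
```

```text
t: 6.02
ee_pos: [488.4, 141.4, 184.8]
orientation: [-2.573, -1.797, 0.015]
ft_force: [-0.2, -0.3, -1.1]
width: 17.0
[ 527.212 -227.412  170.   ]
t 6.02 pos [488.4 141.4 184.8] rv [-2.573 -1.797  0.015] w 16.97436529259169 F [-0.2 -0.3 -1.1]
shift [-332.8  163.7   15.6] yaw 69.8 down [-0.01  -0.003 -1.   ]
turn [-0.007  0.008  0.437]
```

```bash
python3 -m handwheel '[[[-0.002,0.002,0.109],[-26,13,0],0],[[-0.002,0.002,0.109],[-24,16,0],0],[[-0.002,0.002,0.109],[-22,18,0],0],[[-0.002,0.002,0.109],[-20,20,0],0],[[0,0,0],[-20,22,0],0],[[0,0,0],[-22,24,0],0],[[0,0,0],[-22,24,0],0],[[0,0,0],[-22,24,0],0],[[0,0,0],[-22,24,0],0],[[0,0,0],[0,0,0],0]]'
python3 -c "
from h import *
goto([527.2,-227.4,170],44.8)"
```

```text
t: 6.85
ee_pos: [511.5, -141.2, 205.6]
orientation: [2.903, 1.173, 0.047]
ft_force: [0.3, -0.3, 0.1]
width: 17.5
t 6.85 pos [ 511.5 -141.2  205.6] rv [2.903 1.173 0.047] w 17.492115851058394 F [ 0.3 -0.3  0.1]
shift [-49.4  72.2  36. ] yaw 44.0 down [ 0.032  0.002 -0.999]
turn [ 0.021 -0.024 -0.014]
```

```bash
python3 -m handwheel '[[[0.005,-0.006,-0.003],[-12,18,0],0],[[0.005,-0.006,-0.003],[-12,18,0],0],[[0.005,-0.006,-0.003],[-12,18,0],0],[[0.005,-0.006,-0.003],[-10,14,0],0],[[0,0,0],[0,0,8],0],[[0,0,0],[0,0,0],0],[[0,0,0],[0,0,0],0],[[0,0,0],[0,0,0],0],[[0,0,0],[0,0,0],0],[[0,0,0],[0,0,0],0]]'
python3 -c "
from h import *
w=ctrl.get_image('wrist');save(w,'w3')
for q in ['drawer_front','drawer_bay','stay_tab','lid_hinge','tube_center']: find(w,q,n=2)
d=ctrl.get_image('side');save(d,'d3',(160,60,360,220),4)
goto([527.2,-227.4,170],44.8)"
```

```text
t: 7.68
ee_pos: [523.2, -221.8, 202.1]
orientation: [-2.907, -1.191, -0.001]
ft_force: [0.1, -0.1, 0.1]
width: 17.3
drawer_front spot_point 0.94 [ 501.7 -143.2   50.4] px [319. 123.]
drawer_bay spot_point 0.78 [ 548.5 -209.6   11.8] px [300. 199.]
stay_tab spot_point 0.94 [ 607.5 -144.2  137.2] px [436. 234.]
lid_hinge spot_point 0.8 [ 596.2 -239.6   78.5] px [317. 273.]
t 8.03 pos [ 523.4 -222.6  202. ] rv [2.907e+00 1.190e+00 1.000e-03] w 17.49020472294107 F [-0.1  0.5 -0.8]
shift [-0.7  6.  32. ] yaw 44.5 down [ 0.001  0.    -1.   ]
turn [ 0.001 -0.001 -0.005]
```

View pics/w3.png

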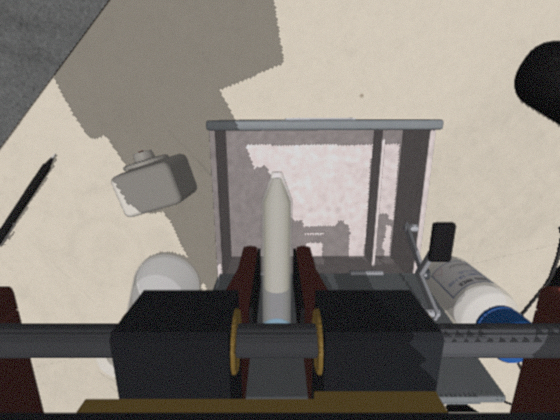

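View pics/d3.png

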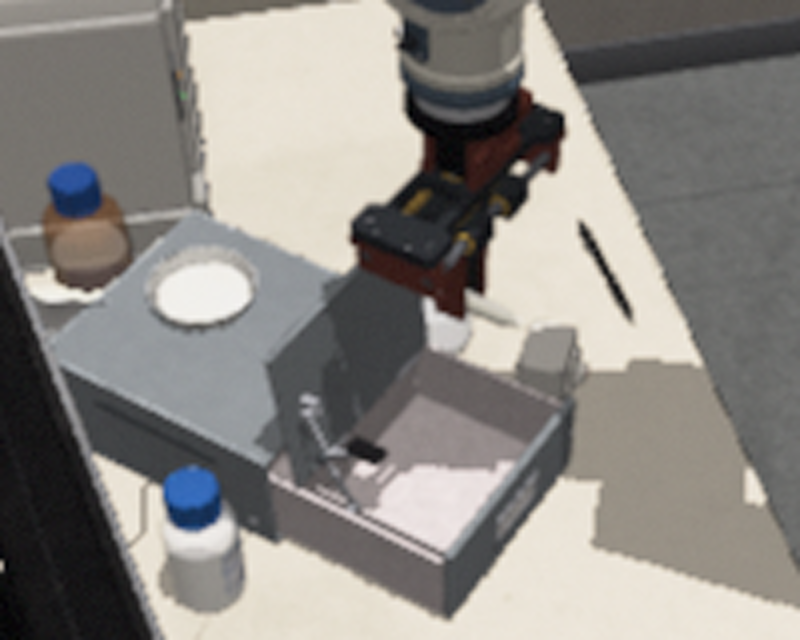

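```bash
python3 -m handwheel '[[[0,0,0],[0,3,15],0],[[0,0,0],[0,2,25],0],[[0,0,0],[0,0,25],0],[[0,0,0],[0,0,25],0],[[0,0,0],[0,0,25],0],[[0,0,0],[0,0,25],0],[[0,0,0],[0,0,20],0],[[0,0,0],[0,0,5],0],[[0,0,0],[0,0,0],0],[[0,0,0],[0,0,0],0]]'
python3 -c "
from h import *
goto([527.2,-227.4,24],44.8)
w=ctrl.get_image('wrist');save(w,'w4')"
```

```text
t: 8.87
ee_pos: [531.2, -228.7, 33.1]
orientation: [2.903, 1.186, 0.01]
ft_force: [-0.6, -0.7, 0.6]
width: 16.9
t 8.87 pos [ 531.2 -228.7   33.1] rv [2.903 1.186 0.01 ] w 16.94355327631585 F [-0.6 -0.7  0.6]
shift [-2.  -3.8  9.1] yaw 44.4 down [ 0.008 -0.003 -1.   ]
turn [ 0.008 -0.004 -0.006]
```

View pics/w4.png

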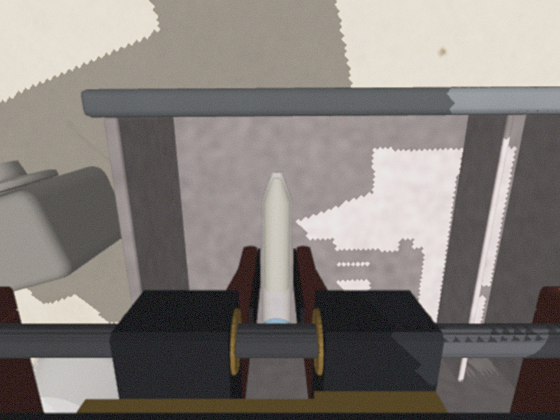

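```bash
python3 -m handwheel '[[[0.004,-0.002,0],[0,-2,5],0],[[0.004,-0.002,0],[0,-1,5],0],[[0,0,0],[0,0,1],0],[[0,0,0],[0,0,0],0],[[0,0,0],[0,0,0],0.36],[[0,0,0],[0,0,0],0.36],[[0,0,0],[0,0,0],0.36],[[0,0,0],[0,0,0],0.36],[[0,0,0],[0,0,-10],0.36],[[0,0,0],[0,0,-15],0.36]]'
python3 -m handwheel '[[[0,0,0],[0,0,-15],0.36],[[0,0,0],[0,0,-25],0.36],[[0,0,0],[0,0,-30],0.36],[[0,0,0],[0,0,-30],0.36],[[0,0,0],[0,0,-30],0.36],[[0,0,0],[0,0,-30],0.36],[[0,0,0],[0,0,-20],0.36],[[0,0,0],[0,0,0],0.36],[[0,0,0],[0,0,0],0.36],[[0,0,0],[0,0,0],0.36]]'
python3 -c "
from h import *
w=ctrl.get_image('wrist');save(w,'w5');find(w,'tube_center',n=1);find(w,'stay_tab',n=1);find(w,'drawer_front',n=1)
u=np.array([.705,-.709,0]);v=np.array([.709,.705,0]);df=np.array([502,-142.5,0])
goto(df+74*u+77*v+[0,0,200],44.8)"
```

```text
t: 9.75
ee_pos: [530.8, -227.2, 50.8]
orientation: [2.905, 1.187, 0.004]
ft_force: [0.2, -0.9, 0.4]
width: 31.7
t: 10.58
ee_pos: [529.6, -226.7, 248.5]
orientation: [2.901, 1.185, 0.011]
ft_force: [0.4, -0.1, 0.3]
width: 31.7
tube_center spot_point 0.97 [ 529.7 -225.7   18.8] px [275. 181.]
stay_tab spot_point 0.72 [ 607.  -142.8  137.3] px [411. 203.]
drawer_front spot_point 0.97 [ 500.7 -142.5   52.4] px [312. 111.]
t 10.78 pos [ 528.9 -226.3  246.7] rv [2.903 1.186 0.007] w 31.67750464887941 F [-0.1 -0.5 -0.3]
shift [116.9  -5.6  46.9] yaw 44.4 down [ 0.006 -0.003 -1.   ]
turn [ 0.007 -0.002 -0.006]
```

View pics/w5.png

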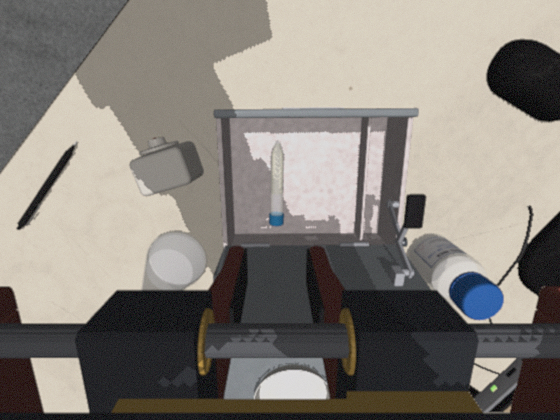

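Tube lies in the large compartment at (277,185), right of the divider. Next, go over the tab.

```bash
python3 -m handwheel '[[[0.003,-0.001,-0.003],[25,-2,0],0.6],[[0.004,-0.001,-0.003],[30,-2,0],0.6],[[0,0,0],[30,-2,0],0.6],[[0,0,0],[22,0,0],0.6],[[0,0,0],[6,0,8],0.6],[[0,0,0],[0,0,12],0.6],[[0,0,0],[0,0,12],0.6],[[0,0,0],[0,0,0],0.6],[[0,0,0],[0,0,0],0.6],[[0,0,0],[0,0,0],0.6]]'
python3 -c "
from h import *
w=ctrl.get_image('wrist');save(w,'w6');find(w,'stay_tab',n=2)
d=ctrl.get_image('side');save(d,'d6',(160,60,360,220),4)
goto([605.3,-141,130],44.8)"
```

```text
t: 11.62
ee_pos: [599.3, -141.4, 199.2]
orientation: [-2.895, -1.186, 0.028]
ft_force: [0.8, 0.0, 0.7]
width: 52.5
stay_tab spot_point 0.4 [ 742.7 -158.7    3.3] px [354. 287.]
t 11.77 pos [ 600.4 -141.4  200.5] rv [-2.897 -1.187  0.025] w 52.51363593785242 F [-0.3  1.2  0.4]
shift [ 4.5  4.4 70.4] yaw 44.6 down [-0.019  0.004 -1.   ]
turn [-0.016  0.01  -0.004]
```

View pics/w6.png

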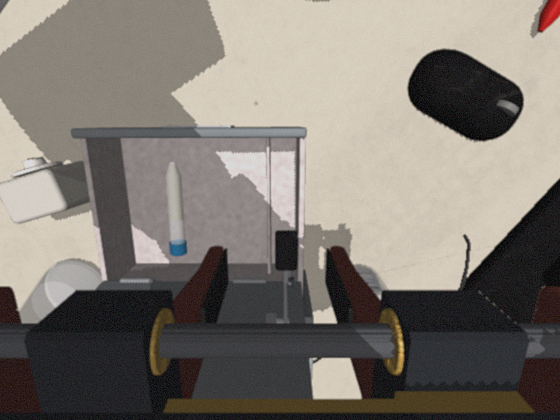

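View pics/d6.png

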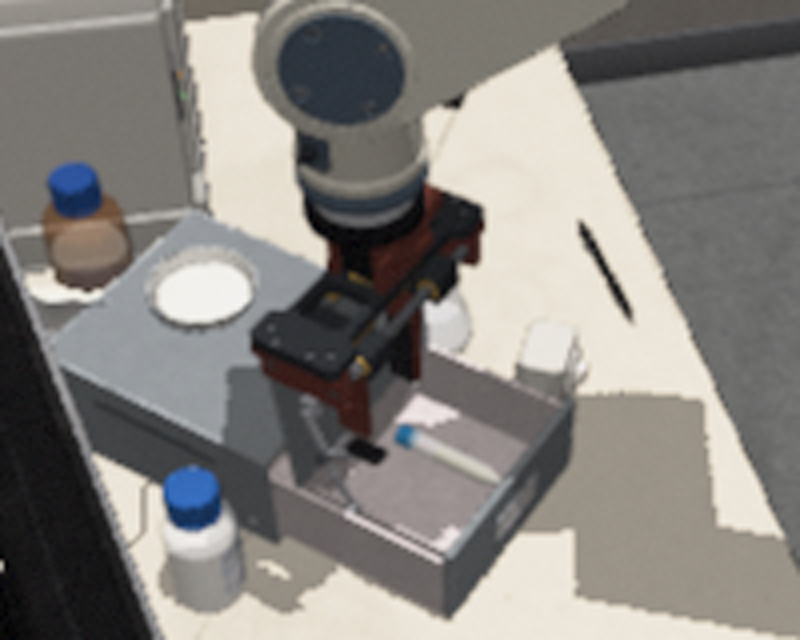

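```bash
python3 -m handwheel '[[[-0.008,0.005,-0.002],[2.5,2.2,0],0.6],[[-0.008,0.005,-0.002],[2,2.2,0],0.6],[[0,0,0],[0,0,12],0.6],[[0,0,0],[0,0,13],0.6],[[0,0,0],[0,0,0],0.6],[[0,0,0],[0,0,0],0.6],[[0,0,0],[0,0,0],0.6],[[0,0,0],[0,0,0],0.6],[[0,0,0],[0,0,0],0.6],[[0,0,0],[0,0,0],0.6]]'
python3 -c "
from h import *
w=ctrl.get_image('wrist');save(w,'w7',(150,150,430,350),2.5)
print(proj(w,[608.1,-143.8,138.7]),proj(w,[608.1-7,-143.8+7,138.7]))
goto([605.3,-141,130],44.8)"
```

```text
t: 12.6
ee_pos: [609.2, -142.5, 176.9]
orientation: [2.9, 1.194, 0.011]
ft_force: [-0.4, 0.1, -0.5]
width: 52.5
[272. 243.] [272. 228.]
t 12.65 pos [ 609.3 -142.5  177. ] rv [2.9   1.194 0.011] w 52.527767198548126 F [-0.  -0.2  0.1]
shift [-2.  -4.3 46.9] yaw 44.8 down [ 0.008 -0.002 -1.   ]
turn [ 0.008 -0.004 -0.   ]
```

View pics/w7.png

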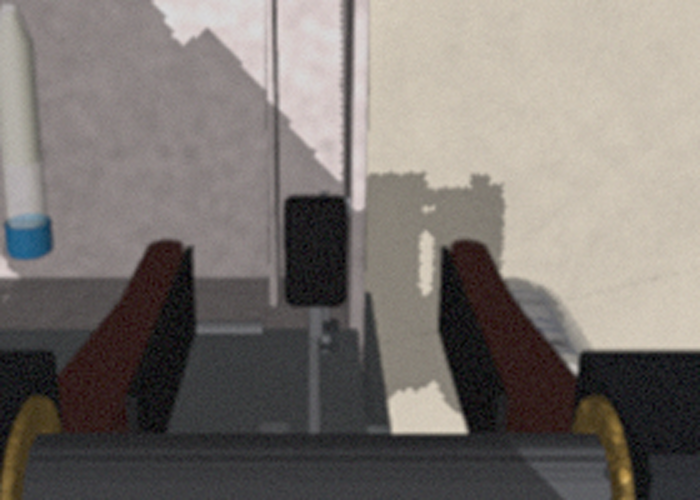

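```bash
python3 -m handwheel '[[[0.004,-0.002,0],[0,-2.2,8],0.6],[[0.004,-0.002,0],[0,-2.1,12],0.6],[[0,0,0],[0,0,12],0.6],[[0,0,0],[0,0,12],0.6],[[0,0,0],[0,0,0],0.5],[[0,0,0],[0,0,0],0.4],[[0,0,0],[0,0,0],0.3],[[0,0,0],[0,0,0],0.25],[[0,0,0],[0,0,0],0.25],[[0,0,0],[0,0,0],0.25]]'
python3 -c "
from h import *
w=ctrl.get_image('wrist');save(w,'w8',(150,150,430,350),2.5)
goto([605.3,-141,130],44.8)"
```

```text
t: 13.48
ee_pos: [605.5, -139.0, 127.2]
orientation: [-2.903, -1.196, 0.003]
ft_force: [-0.5, -0.7, -0.1]
width: 22.0
t 13.53 pos [ 605.6 -139.   127.4] rv [-2.903e+00 -1.196e+00  2.000e-03] w 22.073097351438896 F [ 0.7 -1.  -0.9]
shift [-1.6  1.2 -2.6] yaw 44.8 down [-0.002  0.001 -1.   ]
turn [-0.003  0.001 -0.   ]
```

View pics/w8.png

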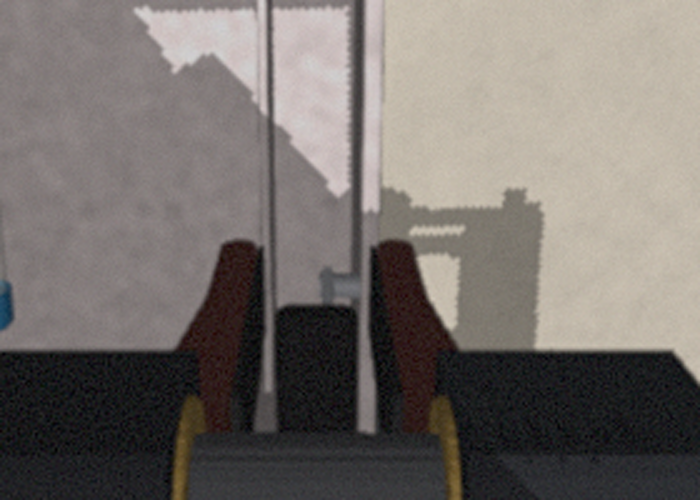

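The tab sits centred between the pads at crop (316,370). Close and lift.

```bash
python3 -m handwheel '[[[0,0,0],[0,0,0],0.1],[[0,0,0],[0,0,0],0.1],[[0,0,0],[0,0,-2],0.1],[[0,0,0],[0,0,-3],0.1],[[0,0,0],[0,-0.5,-3],0.1],[[0,0,0],[0,-0.5,-3],0.1],[[0,0,0],[0,-0.5,-3],0.1],[[0,0,0],[0,-1,-3],0.1],[[0,0,0],[0,-1,-3],0.1],[[0,0,0],[0,0,0],0.1]]'
python3 -c "
from h import *
w=ctrl.get_image('wrist');save(w,'w9',(150,150,430,350),2.5)
d=ctrl.get_image('side');save(d,'d9',(180,60,320,200),5)
tool()"
```

```text
t: 14.37
ee_pos: [602.1, -135.8, 148.1]
orientation: [-2.902, -1.194, 0.004]
ft_force: [2.0, 0.5, -5.3]
width: 15.5
t 14.47 pos [ 602.1 -135.9  148. ] rv [-2.901 -1.194  0.004] w 15.784453477043186 F [-0.3  2.6 -3.7]
```

View pics/w9.png

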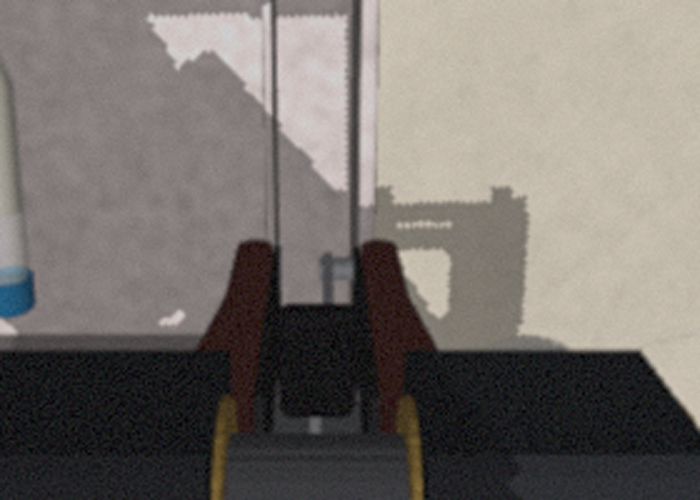

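View pics/d9.png

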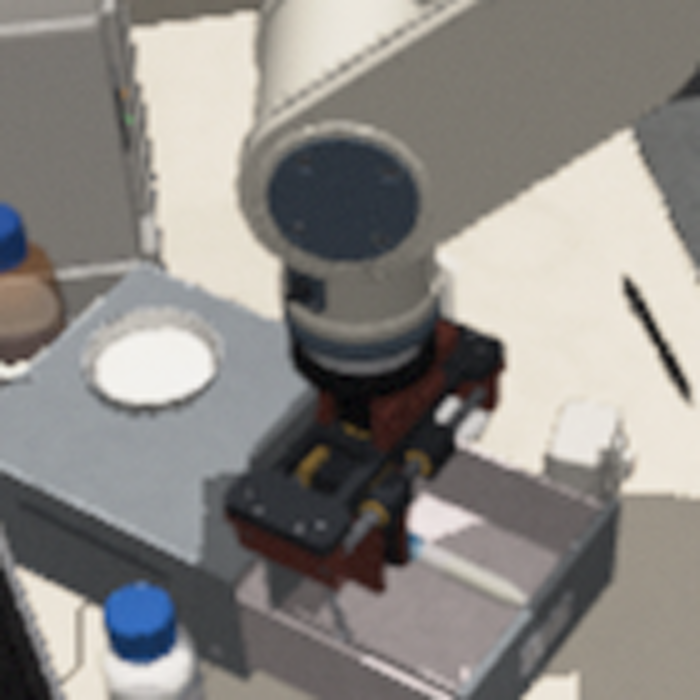

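```bash
python3 -m handwheel '[[[0,0,0],[0,-1,-3],0.1],[[0,0,0],[0,-1,-3],0.1],[[0,0,0],[0,-1,-2],0.1],[[0,0,0],[0,0,0],0.1],[[0,0,0],[0,0,0],0.2],[[0,0,0],[0,0,0],0.35],[[0,0,0],[0,0,0],0.5],[[0,0,0],[0,0,0],0.6],[[0,0,0],[0,0,0],0.6],[[0,0,0],[0,0,-5],0.6]]'
python3 -m handwheel '[[[0,0,0],[0,0,-15],0.6],[[0,0,0],[0,0,-25],0.6],[[0,0,0],[0,0,-30],0.6],[[0,0,0],[0,0,-30],0.6],[[0,0,0],[-10,0,-30],0.6],[[0,0,0],[-20,10,-10],0.3],[[0,0,0],[-20,10,0],0],[[0,0,0],[-20,10,0],0],[[0,0,0],[0,0,0],0],[[0,0,0],[0,0,0],0]]'
python3 -c "
from h import *
w=ctrl.get_image('wrist');save(w,'w10')
d=ctrl.get_image('side');save(d,'d10',(180,60,320,200),5);find(d,'stay_tab',n=1);find(d,'lid_edge',n=1);find(d,'drawer_front',n=1)
s=ctrl.get_image('scene');save(s,'s10',(240,120,360,230),5);find(s,'stay_tab',n=1);find(s,'lid_edge',n=1);find(s,'drawer_front',n=1)
tool()"
```

```text
t: 15.3
ee_pos: [600.8, -134.2, 163.4]
orientation: [-2.903, -1.196, 0.002]
ft_force: [-0.6, -0.0, 0.1]
width: 47.7
t: 16.13
ee_pos: [572.7, -208.3, 318.9]
orientation: [2.898, 1.196, 0.007]
ft_force: [0.2, -0.2, -0.3]
width: 22.6
stay_tab spot_point 0.48 [ 602.8 -135.6  158.4] px [255. 170.]
lid_edge spot_point 0.95 [ 588.4 -233.4  207.9] px [252. 133.]
drawer_front spot_point 0.73 [ 499.3 -140.9   49.9] px [288. 186.]
stay_tab spot_point 0.53 [ 598.7 -134.3  160. ] px [285. 177.]
lid_edge spot_point 0.95 [ 590.5 -228.   210. ] px [299. 151.]
drawer_front spot_point 0.81 [ 497.1 -144.    50.6] px [312. 207.]
t 16.58 pos [ 572.9 -207.1  317.6] rv [2.898 1.2   0.005] w 0.2661557877558995 F [-0.   0.4 -0.7]
```

View pics/d10.png

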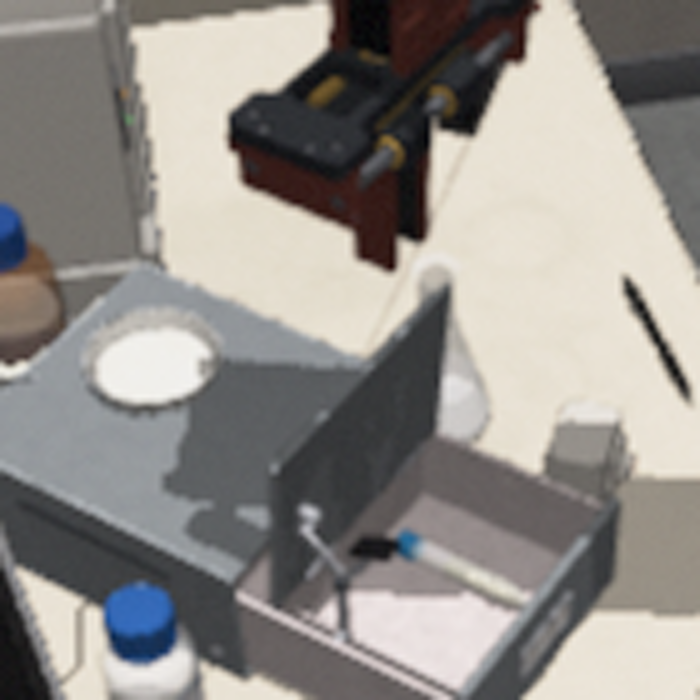

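View pics/s10.png

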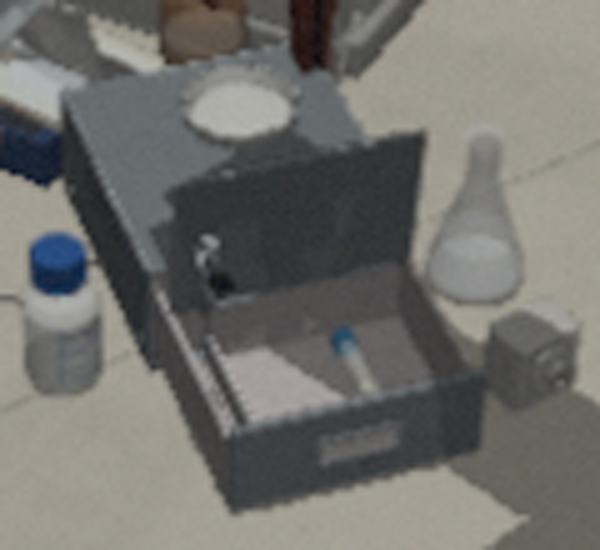

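View pics/w10.png

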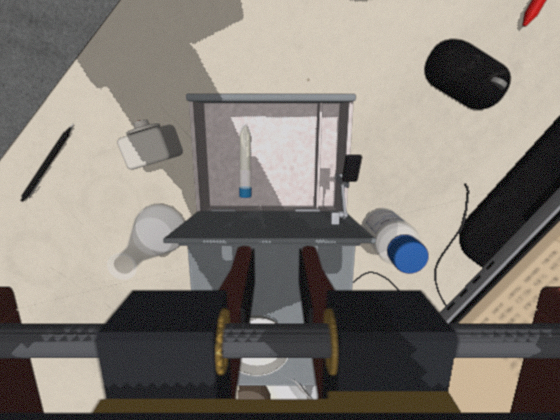

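The knee is now bent (side crop around (340,580)) and the lid has come about 12° towards the robot, so the stay is unlocked. Next I go behind the lid.

```bash
python3 -m handwheel '[[[0,0,0],[-3,22,0],0],[[0,0,0],[-3,25,0],0],[[0,0,0],[0,17,0],0],[[0,0,0],[0,0,15],0],[[0,0,0],[0,0,25],0],[[0,0,0],[0,0,25],0],[[0,0,0],[0,0,25],0],[[0,0,0],[0,0,20],0],[[0,0,0],[0,0,0],0],[[0,0,0],[0,0,0],0]]'
cat >> h.py <<'E'
def dr():
    o=ctrl.get_obs(); u=np.array([.705,-.709]);v=np.array([.709,.705])
    e=np.array(o["ee_pos"]); r=e[:2]-[499.5,-142]
    print("TCP rel hinge x",round(r@u-140,1),"y",round(r@v,1),"z",round(e[2]-76,1),"F(u,v,z)",round(np.array(o["ft_force"])[:2]@u,1),round(np.array(o["ft_force"])[:2]@v,1),round(o["ft_force"][2],1))
E
python3 -c "
from h import *
tool();dr()
d=ctrl.get_image('side');save(d,'d11',(180,60,320,200),5)"
```

```text
t: 17.42
ee_pos: [618.9, -256.9, 204.1]
orientation: [2.894, 1.206, 0.008]
ft_force: [1.5, -0.6, 0.7]
width: 0.5
t 17.42 pos [ 618.9 -256.9  204.1] rv [2.894 1.206 0.008] w 0.5030730893699288 F [ 1.5 -0.6  0.7]
TCP rel hinge x 25.7 y 3.6 z 128.1 F(u,v,z) 1.5 0.7 0.7
```

View pics/d11.png

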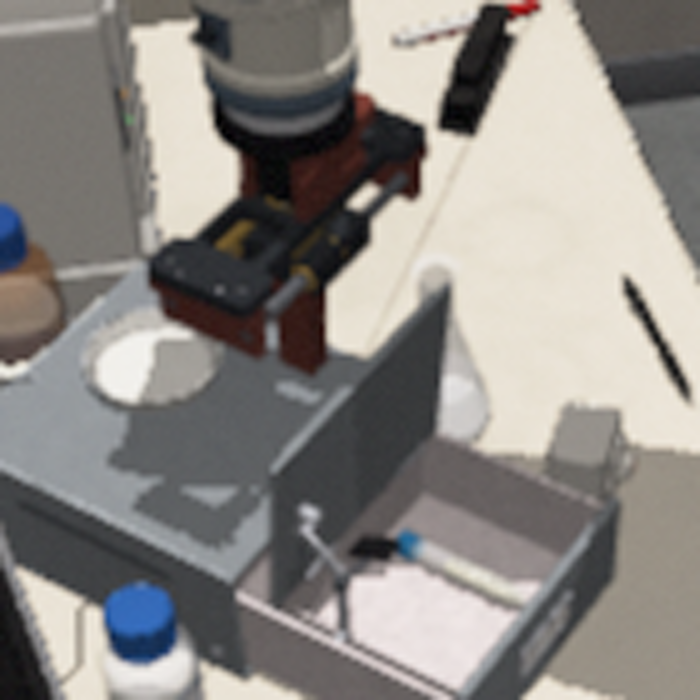

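```bash
python3 -m handwheel '[[[0,0,0],[0,0,15],0],[[0,0,0],[0,-12,0],0],[[0,0,0],[0,-12,0],0],[[0,0,0],[0,-12,2],0],[[0,0,0],[0,-13,3],0],[[0,0,0],[0,-13,5],0],[[0,0,0],[0,-11,6],0],[[0,0,0],[0,-11,8],0],[[0,0,0],[0,0,0],0],[[0,0,0],[0,0,0],0]]'
python3 -c "
from h import *
tool();dr()
d=ctrl.get_image('side');save(d,'d12',(180,60,320,200),5);find(d,'drawer_front',n=1)"
```

```text
t: 18.3
ee_pos: [563.9, -196.8, 181.9]
orientation: [2.874, 1.199, 0.037]
ft_force: [0.3, -0.1, 0.2]
width: 0.4
t 18.3 pos [ 563.9 -196.8  181.9] rv [2.874 1.199 0.037] w 0.3750365139203649 F [ 0.3 -0.1  0.2]
TCP rel hinge x -55.7 y 7.0 z 105.9 F(u,v,z) 0.3 0.2 0.2
drawer_front spot_point 0.93 [ 499.9 -139.1   50.4] px [288. 186.]
```

View pics/d12.png

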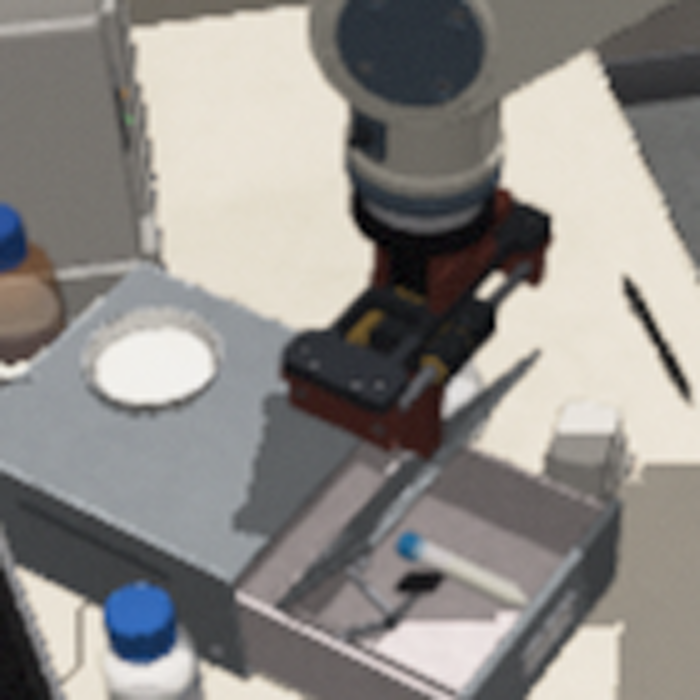

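```bash
python3 -m handwheel '[[[0,0,0],[0,-3,12],0],[[0,0,0],[0,-3,12],0],[[0,0,0],[0,-4,12],0],[[0,0,0],[0,-4,11],0],[[0,0,0],[0,-4,11],0],[[0,0,0],[0,-4,9],0],[[0,0,0],[0,-2,9],0],[[0,0,0],[0,0,0],0],[[0,0,0],[0,0,0],0],[[0,0,0],[0,0,0],0]]'
python3 -c "
from h import *
goto([0,0,0],44.8);dr()
d=ctrl.get_image('side');save(d,'d13',(180,60,320,200),5);find(d,'drawer_front',n=1)"
```

```text
t: 19.23
ee_pos: [553.8, -183.8, 101.4]
orientation: [2.87, 1.193, 0.047]
ft_force: [-1.0, -0.8, 0.1]
width: 0.3
t 19.23 pos [ 553.8 -183.8  101.4] rv [2.87  1.193 0.047] w 0.292364138743463 F [-1.  -0.8  0.1]
shift [-261.6 -525.9   75.6] yaw 45.2 down [ 0.04  -0.019 -0.999]
turn [ 0.042 -0.015  0.006]
TCP rel hinge x -72.1 y 9.0 z 25.4 F(u,v,z) -0.1 -1.3 0.1
drawer_front spot_point 0.56 [ 498.9 -137.8   48.7] px [289. 187.]
```

View pics/d13.png

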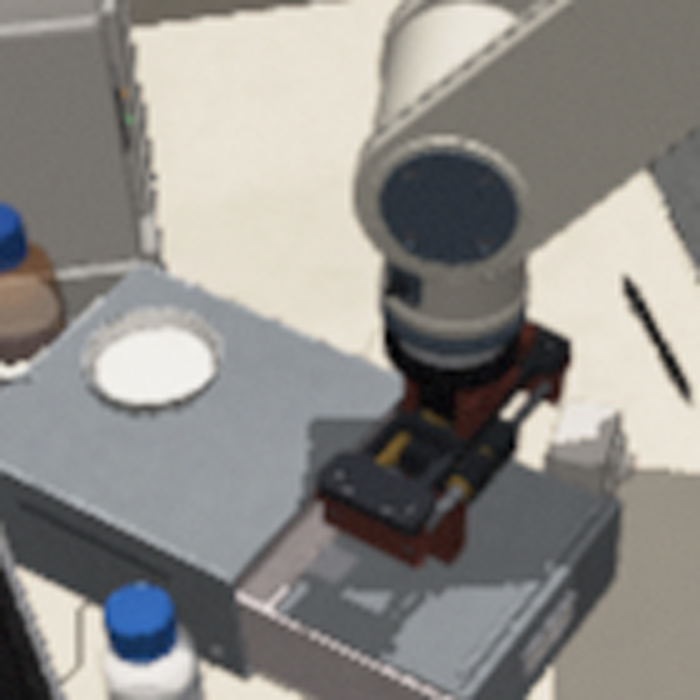

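```bash
python3 -m handwheel '[[[0.02,-0.007,0],[0,-6,1],0],[[0.02,-0.007,0],[0,-6,2],0],[[0,0,0],[0,-6,3],0],[[0,0,0],[0,0,4],0],[[0,0,0],[0,0,4],0],[[0,0,0],[0,0,2],0],[[0,0,0],[0,0,2],0],[[0,0,0],[0,0,0],0],[[0,0,0],[0,0,0],0],[[0,0,0],[0,0,0],0]]'
python3 -c "
from h import *
goto([0,0,0],44.8);dr()"
```

```text
t: 20.17
ee_pos: [544.3, -172.7, 88.2]
orientation: [2.894, 1.205, 0.01]
ft_force: [-0.4, -0.4, 0.0]
width: 0.2
t 20.17 pos [ 544.3 -172.7   88.2] rv [2.894 1.205 0.01 ] w 0.19586530250844844 F [-0.4 -0.4  0. ]
shift [-261.2 -508.7   82.9] yaw 45.2 down [ 0.008 -0.004 -1.   ]
turn [ 0.009 -0.003  0.007]
TCP rel hinge x -86.7 y 10.1 z 12.2 F(u,v,z) -0.0 -0.5 0.0
```

Press down in small steps until it reads a force.

```bash
python3 -m handwheel '[[[0,0,0],[0,0,1.5],0],[[0,0,0],[0,0,1],0],[[0,0,0],[0,0,1],0],[[0,0,0],[0,0,0.5],0],[[0,0,0],[0,0,0],0],[[0,0,0],[0,0,0],0],[[0,0,0],[0,0,0],0],[[0,0,0],[0,0,0],0],[[0,0,0],[0,0,0],0],[[0,0,0],[0,0,0],0]]'
python3 -c "
from h import *
tool();dr()"
```

```text
t: 21.0
ee_pos: [545.8, -174.0, 87.3]
orientation: [2.89, 1.205, 0.012]
ft_force: [-2.2, 0.5, 5.7]
width: 0.2
t 21.0 pos [ 545.8 -174.    87.3] rv [2.89  1.205 0.012] w 0.1887001309075514 F [-2.2  0.5  5.7]
TCP rel hinge x -84.7 y 10.2 z 11.3 F(u,v,z) -2.0 -1.2 5.7
```

```bash
python3 -m handwheel '[[[0,0,0],[0,0,1.5],0],[[0,0,0],[0,0,1.5],0],[[0,0,0],[0,0,1],0],[[0,0,0],[0,0,0],0],[[0,0,0],[0,0,-10],0],[[0,0,0],[0,0,-20],0],[[0,0,0],[0,0,-30],0],[[0,0,0],[0,0,-30],0],[[0,0,0],[0,0,-30],0],[[0,0,0],[0,0,0],0]]'
python3 -c "
from h import *
tool();dr()
d=ctrl.get_image('side');save(d,'d14',(180,60,320,200),5)
for q in ['drawer_front','lid_edge','lid_hinge','cabinet']: find(d,q,n=1)
s=ctrl.get_image('scene');save(s,'s14',(240,120,360,230),5)
for q in ['drawer_front','lid_edge','lid_hinge','cabinet']: find(s,q,n=1)"
```

```text
t: 21.83
ee_pos: [543.5, -173.6, 210.2]
orientation: [2.891, 1.207, 0.004]
ft_force: [0.6, -0.5, 0.6]
width: 0.5
t 21.83 pos [ 543.5 -173.6  210.2] rv [2.891 1.207 0.004] w 0.5403361059945122 F [ 0.6 -0.5  0.6]
TCP rel hinge x -86.6 y 8.9 z 134.2 F(u,v,z) 0.8 0.1 0.6
drawer_front spot_point 0.87 [ 502.  -139.9   51.2] px [287. 186.]
lid_edge spot_point 0.6 [ 505.8 -152.5   78.3] px [285. 178.]
lid_hinge spot_point 0.73 [ 598.7 -244.8   75.1] px [250. 162.]
cabinet spot_point 0.98 [ 613.  -256.8   -0.7] px [246. 176.]
drawer_front spot_point 0.64 [ 501.9 -145.3   47.3] px [311. 207.]
lid_edge spot_point 0.91 [ 510.8 -150.6   78.4] px [310. 199.]
lid_hinge spot_point 0.6 [ 602.4 -245.    76.3] px [297. 176.]
cabinet spot_point 0.94 [ 6.155e+02 -2.544e+02  3.000e-01] px [295. 188.]
```

View pics/d14.png

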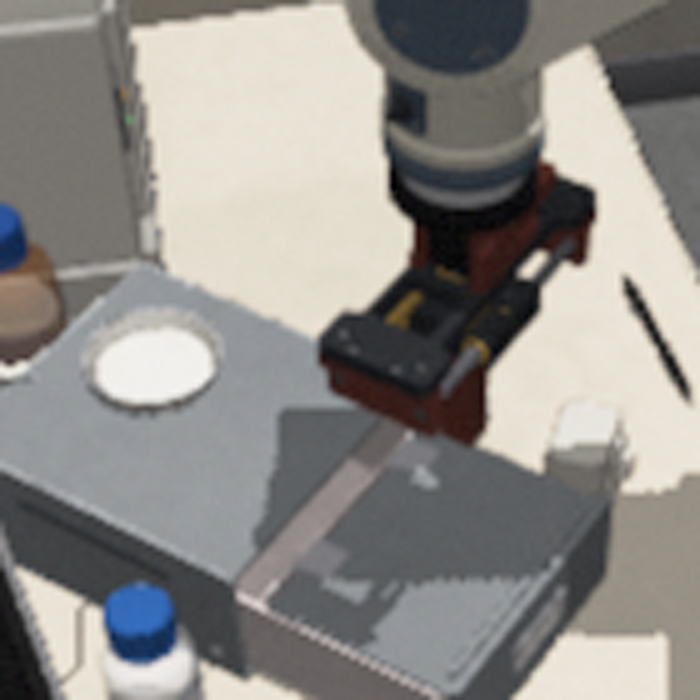

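View pics/s14.png

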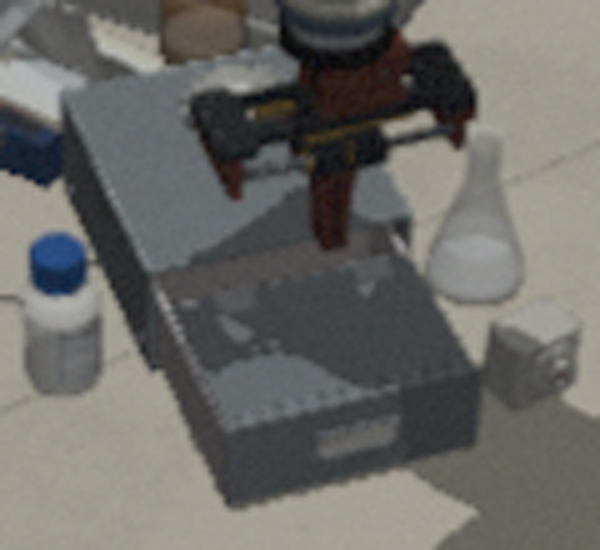

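The lid reads flat: edge z 78, hinge z 76, and it looks flush with the walls in both crops. Now go in front of the drawer.

```bash
python3 -m handwheel '[[[0,0,0],[-2,-25,0],0],[[0,0,0],[-2,-25,0],0],[[0,0,0],[-2,-25,0],0],[[0,0,0],[-2,-15,0],0],[[0,0,0],[0,0,25],0],[[0,0,0],[0,0,30],0],[[0,0,0],[0,0,30],0],[[0,0,0],[0,0,30],0],[[0,0,0],[0,0,0],0],[[0,0,0],[0,0,0],0]]'
python3 -c "
from h import *
goto([476.8,-117.2,47],44.8);dr()"
```

```text
t: 23.17
ee_pos: [468.2, -113.4, 83.6]
orientation: [2.897, 1.209, -0.006]
ft_force: [0.2, -0.4, 1.0]
width: 0.5
t 23.17 pos [ 468.2 -113.4   83.6] rv [ 2.897  1.209 -0.006] w 0.5271039598296614 F [ 0.2 -0.4  1. ]
shift [ 3.5  8.8 36.6] yaw 45.3 down [-0.003 -0.004 -1.   ]
turn [0.001 0.004 0.009]
TCP rel hinge x -182.4 y -2.0 z 7.6 F(u,v,z) 0.4 -0.1 1.0
```

```bash
python3 -m handwheel '[[[0,0,0.009],[1.5,0,12],0],[[0,0,0],[1.5,0,14],0],[[0,0,0],[0,0,12],0],[[0,0,0],[0,0,0],0],[[0,0,0],[0,10,0],0],[[0,0,0],[0,10,0],0],[[0,0,0],[0,8,0],0],[[0,0,0],[0,6,0],0],[[0,0,0],[0,6,0],0],[[0,0,0],[0,6,0],0]]'
python3 -c "
from h import *
goto([614-7,-256.2+7,47],44.8);dr()
d=ctrl.get_image('side');save(d,'d15',(180,60,320,200),5)"
```

```text
t: 24.0
ee_pos: [509.3, -148.1, 52.9]
orientation: [2.9, 1.193, 0.002]
ft_force: [-0.8, 3.4, -1.4]
width: 0.5
t 24.0 pos [ 509.3 -148.1   52.9] rv [2.900e+00 1.193e+00 2.000e-03] w 0.46744041987438434 F [-0.8  3.4 -1.4]
shift [ -1.7 140.6   6.7] yaw 44.7 down [ 0.004 -0.005 -1.   ]
turn [ 0.006  0.001 -0.001]
TCP rel hinge x -128.8 y 2.6 z -23.1 F(u,v,z) -3.0 1.8 -1.4
```

View pics/d15.png

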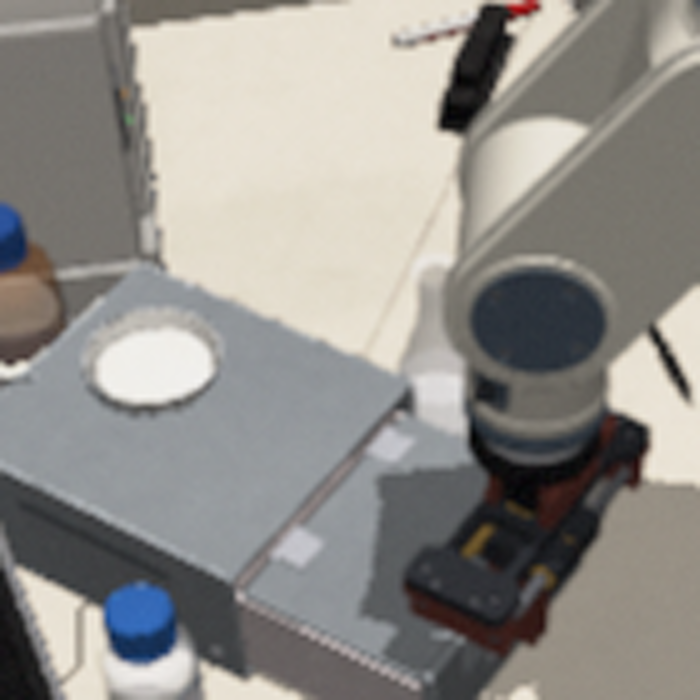

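```bash
python3 -m handwheel '[[[0,0,0],[0,8,0.5],0],[[0,0,0],[0,11,0.5],0],[[0,0,0],[0,11,0.5],0],[[0,0,0],[0,11,0.5],0],[[0,0,0],[0,11,0.5],0],[[0,0,0],[0,11,0.5],0],[[0,0,0],[0,11,0.5],0],[[0,0,0],[0,11,0.5],0],[[0,0,0],[0,11,0.5],0],[[0,0,0],[0,8,0],0]]'
python3 -c "
from h import *
goto([614-7,-256.2+7,47],44.8);dr()"
```

```text
t: 24.88
ee_pos: [591.0, -230.8, 49.7]
orientation: [2.899, 1.193, 0.004]
ft_force: [-1.0, 2.6, 1.5]
width: 0.9
t 24.88 pos [ 591.  -230.8   49.7] rv [2.899 1.193 0.004] w 0.8678367706887217 F [-1.   2.6  1.5]
shift [-1.5 24.3  2.9] yaw 44.7 down [ 0.005 -0.005 -1.   ]
turn [ 0.007  0.    -0.001]
TCP rel hinge x -12.6 y 2.2 z -26.3 F(u,v,z) -2.6 1.2 1.5
```

```bash
python3 -m handwheel '[[[0,0,0],[0,5,0],0],[[0,0,0],[0,5,0],0],[[0,0,0],[0,4,0],0],[[0,0,0],[0,3,0],0],[[0,0,0],[0,2,0],0],[[0,0,0],[0,2,0],0],[[0,0,0],[0,1,0],0],[[0,0,0],[0,0,0],0],[[0,0,0],[0,0,0],0],[[0,0,0],[0,0,0],0]]'
python3 -c "
from h import *
goto([614-7,-256.2+7,47],44.8);dr()"
```

```text
t: 25.72
ee_pos: [606.0, -246.2, 49.5]
orientation: [-2.905, -1.195, 0.003]
ft_force: [-1.3, 1.5, 1.1]
width: 0.5
t 25.72 pos [ 606.  -246.2   49.5] rv [-2.905 -1.195  0.003] w 0.45902483480279704 F [-1.3  1.5  1.1]
shift [-1.4  2.8  2.5] yaw 44.7 down [-0.002 -0.001 -1.   ]
turn [-0.001  0.002 -0.002]
TCP rel hinge x 9.0 y 2.1 z -26.5 F(u,v,z) -1.9 0.1 1.1
```

Push on in 1.5 mm rows until the stop shows as a force.

```bash
python3 -m handwheel '[[[0,0,0],[0,1.5,0],0],[[0,0,0],[0,1.5,0],0],[[0,0,0],[0,1.5,0],0],[[0,0,0],[0,1.5,0],0],[[0,0,0],[0,0,0],0],[[0,0,0],[0,0,0],0],[[0,0,0],[0,0,0],0],[[0,0,0],[0,0,0],0],[[0,0,0],[0,0,0],0],[[0,0,0],[0,0,0],0]]'
python3 -c "
from h import *
dr()
d=ctrl.get_image('side');save(d,'d16',(180,60,320,200),5)"
```

```text
t: 26.55
ee_pos: [605.5, -245.8, 49.7]
orientation: [-2.895, -1.191, 0.014]
ft_force: [-1.1, 1.8, 2.0]
width: 0.4
TCP rel hinge x 8.3 y 2.0 z -26.3 F(u,v,z) -2.0 0.5 2.0
```

View pics/d16.png

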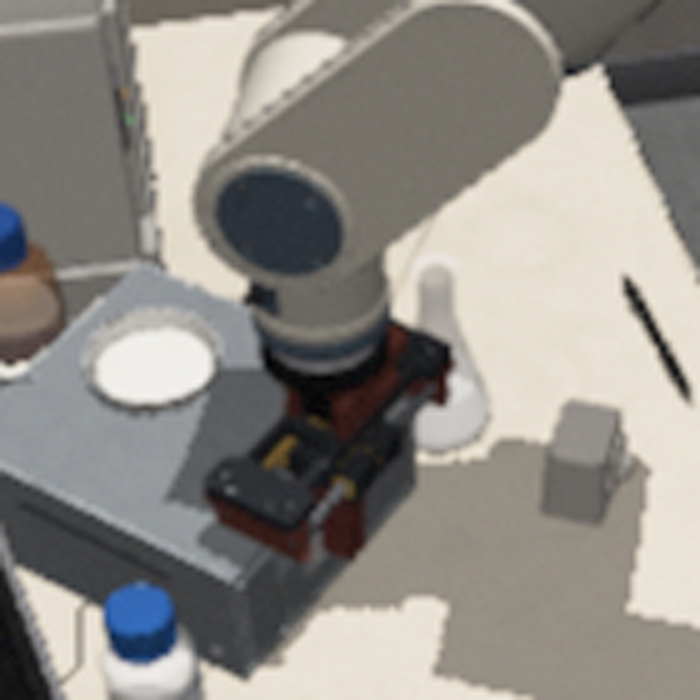

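```bash
python3 -m handwheel '[[[0,0,0],[0,3,0],0],[[0,0,0],[0,3,0],0],[[0,0,0],[0,3,0],0],[[0,0,0],[0,3,0],0],[[0,0,0],[0,3,0],0],[[0,0,0],[0,3,0],0],[[0,0,0],[0,3,0],0],[[0,0,0],[0,3,0],0],[[0,0,0],[0,3,0],0],[[0,0,0],[0,3,0],0]]'
python3 -c "
from h import *
dr()"
```

```text
t: 27.43
ee_pos: [602.9, -244.0, 50.5]
orientation: [-2.84, -1.169, 0.071]
ft_force: [-10.0, 10.6, 12.2]
width: 0.6
TCP rel hinge x 5.2 y 1.4 z -25.5 F(u,v,z) -14.6 0.4 12.2
```

```bash
python3 -m handwheel '[[[0,0,0],[0,-3,0],0],[[0,0,0],[0,-10,0],0],[[0,0,0],[0,-25,0],0],[[0,0,0],[0,-30,0],0],[[0,0,0],[0,-30,-5],0],[[0,0,0],[0,-30,-15],0],[[0,0,0],[0,-20,-30],0],[[0,0,0],[0,-10,-30],0],[[0,0,0],[0,0,-30],0],[[0,0,0],[0,0,0],0]]'
python3 -c "
from h import *
goto([0,0,0],44.8);dr()
d=ctrl.get_image('side');save(d,'d17',(180,60,320,200),5)
for q in ['drawer_front','cabinet']: find(d,q,n=1)
s=ctrl.get_image('scene');save(s,'s17',(230,110,370,220),5);
for q in ['drawer_front','cabinet']: find(s,q,n=1)
w=ctrl.get_image('wrist');save(w,'w17')"
```

```text
t: 28.27
ee_pos: [491.7, -132.3, 174.0]
orientation: [-2.845, -1.169, 0.069]
ft_force: [1.0, -0.3, 0.8]
width: 0.5
t 28.27 pos [ 491.7 -132.3  174. ] rv [-2.845 -1.169  0.069] w 0.4570544013531589 F [ 1.  -0.3  0.8]
shift [-253.4 -424.9  211.5] yaw 44.7 down [-0.066  0.043 -0.997]
turn [-0.077  0.017 -0.002]
TCP rel hinge x -152.4 y 1.3 z 98.0 F(u,v,z) 0.9 0.5 0.8
drawer_front spot_point 0.6 [ 615.4 -251.1   50.1] px [245. 167.]
cabinet spot_point 0.92 [ 615.5 -258.     2.2] px [245. 175.]
drawer_front spot_point 0.96 [ 612.9 -257.6   50.3] px [296. 178.]
cabinet spot_point 0.9 [ 6.109e+02 -2.527e+02  1.000e-01] px [296. 189.]
```

View pics/d17.png

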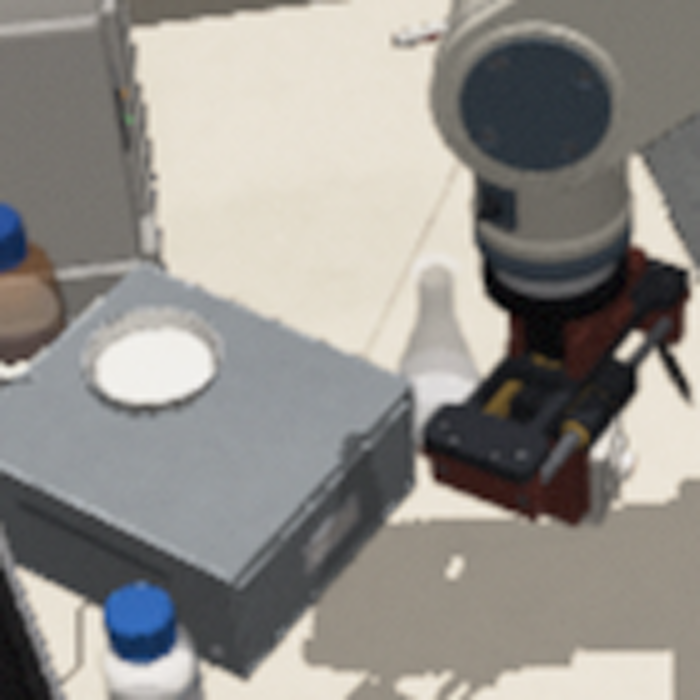

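View pics/s17.png

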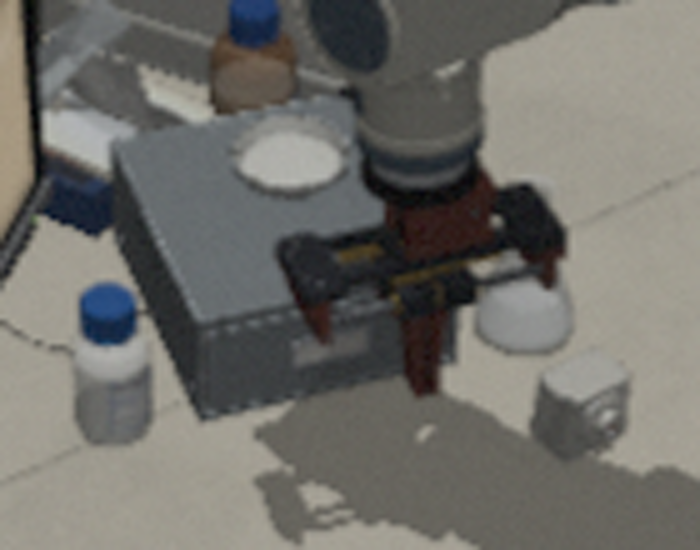

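View pics/w17.png

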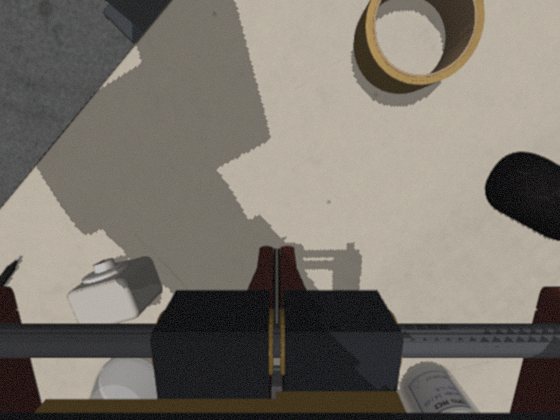

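```bash
python3 -m handwheel '[[[-0.04,0.008,0],[0,0,-30],0],[[-0.037,0.008,0],[0,0,-30],0],[[0,0,0],[0,0,-30],0],[[0,0,0],[0,25,0],0],[[0,0,0],[0,25,0],0],[[0,0,0],[0,25,0],0],[[0,0,0],[0,10,0],0],[[0,0,0],[0,0,0],0],[[0,0,0],[0,0,0],0],[[0,0,0],[0,0,0],0]]'
python3 -c "
from h import *
goto([0,0,0],44.8);dr()
w=ctrl.get_image('wrist');save(w,'w18')"
```

```text
t: 29.45
ee_pos: [549.9, -196.1, 248.4]
orientation: [-2.891, -1.183, 0.036]
ft_force: [-0.0, -0.1, -0.0]
width: 0.3
t 29.45 pos [ 549.9 -196.1  248.4] rv [-2.891 -1.183  0.036] w 0.2731492420545215 F [-0.  -0.1 -0. ]
shift [-250.9 -519.   265. ] yaw 44.5 down [-0.028  0.007 -1.   ]
turn [-0.025  0.015 -0.005]
TCP rel hinge x -66.1 y -2.5 z 172.4 F(u,v,z) 0.1 -0.1 -0.0
```

View pics/w18.png

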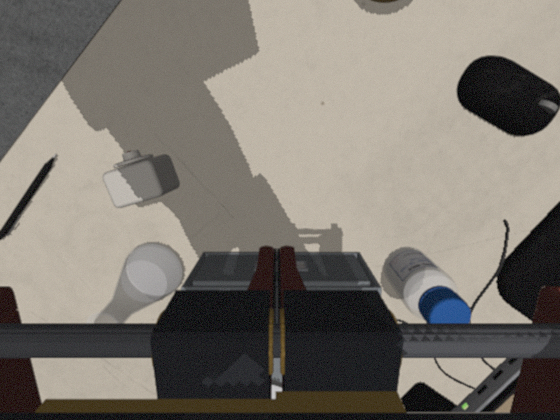

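```bash
python3 -c "
from h import *
w=ctrl.get_image('wrist');save(w,'w19',(170,230,400,300),3.4)
u=np.array([.705,-.709,0]);v=np.array([.709,.705,0]);o=np.array([614,-256,0])
for x,y,z in [(0,100,100),(0,-100,100),(0,90,86),(0,-90,86),(-3,90,86),(-3,-90,86),(0,95,8),(0,-95,8),(0,0,100)]: print(x,y,z,((proj(w,o+x*u+y*v+[0,0,z])-[170,230])*3.4).round())
Rm=R.from_rotvec(np.array(w['rvec']).ravel()).as_matrix();print((-Rm.T@np.array(w['tvec']).ravel()).round())
"
```

```text
0 100 100 [711. 197.]
0 -100 100 [ 48. 197.]
0 90 86 [666. 177.]
0 -90 86 [ 92. 177.]
-3 90 86 [666. 167.]
-3 -90 86 [ 92. 167.]
0 95 8 [629.  82.]
0 -95 8 [129.  82.]
0 0 100 [377. 197.]
[ 501. -142.  404.]
```

View pics/w19.png

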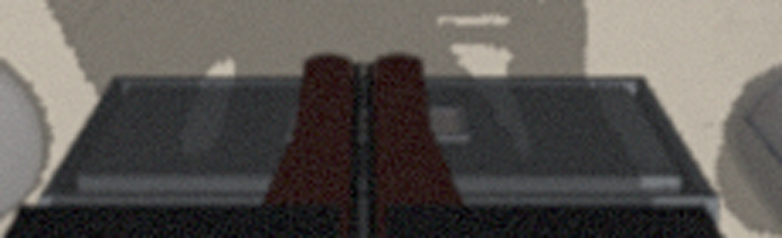

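```bash
python3 -m handwheel '[[[-0.012,0.007,-0.002],[2,0,25],0],[[-0.012,0.007,-0.002],[2,0,25],0],[[0,0,0],[0,0,30],0],[[0,0,0],[0,0,30],0],[[0,0,0],[0,0,30],0],[[0,0,0],[0,0,30],0],[[0,0,0],[0,0,25],0],[[0,0,0],[0,15,4],0],[[0,0,0],[0,15,0],0],[[0,0,0],[0,0,0],0]]'
python3 -c "
from h import *
goto([0,0,0],44.8);dr()"
```

```text
t: 30.38
ee_pos: [571.0, -208.2, 45.7]
orientation: [2.899, 1.205, 0.005]
ft_force: [0.2, 0.5, 1.0]
width: 0.3
t 30.38 pos [ 571.  -208.2   45.7] rv [2.899 1.205 0.005] w 0.29236032892550406 F [0.2 0.5 1. ]
shift [-255.4 -551.7   43.5] yaw 45.1 down [ 0.004 -0.001 -1.   ]
turn [ 0.003 -0.002  0.006]
TCP rel hinge x -42.7 y 4.0 z -30.3 F(u,v,z) -0.2 0.5 1.0
```

```bash
python3 -m handwheel '[[[0,0,0],[0,12,0],0],[[0,0,0],[0,12,0],0],[[0,0,0],[0,12,0],0],[[0,0,0],[0,8,0],0],[[0,0,0],[0,4,0],0],[[0,0,0],[0,4,0],0],[[0,0,0],[0,4,0],0],[[0,0,0],[0,4,0],0],[[0,0,0],[0,4,0],0],[[0,0,0],[0,4,0],0]]'
python3 -c "
from h import *
goto([0,0,0],44.8);dr()"
```

```text
t: 31.22
ee_pos: [607.0, -243.0, 50.7]
orientation: [-2.872, -1.19, 0.026]
ft_force: [-9.9, 11.4, 10.7]
width: 0.7
t 31.22 pos [ 607.  -243.    50.7] rv [-2.872 -1.19   0.026] w 0.697121386504044 F [-9.9 11.4 10.7]
shift [-257.  -598.9   73.2] yaw 45.0 down [-0.028  0.024 -0.999]
turn [-0.036  0.003  0.004]
TCP rel hinge x 7.4 y 4.9 z -25.3 F(u,v,z) -15.1 1.0 10.7
```

```bash
python3 -m handwheel '[[[0,0,0],[0,-3,0],0],[[0,0,0],[0,-10,0],0],[[0,0,0],[0,-25,0],0],[[0,0,0],[0,-30,0],0],[[0,0,0],[0,-30,-5],0],[[0,0,0],[0,-30,-15],0],[[0,0,0],[0,-20,-30],0],[[0,0,0],[0,-30,-30],0],[[0,0,0],[0,-30,-30],0],[[0,0,0],[0,-30,0],0]]'
python3 -m handwheel '[[[0,0,0],[0,-15,-15],0],[[0,0,0],[0,-15,-15],0],[[0,0,0],[0,-15,-15],0],[[0,0,0],[0,0,0],0],[[0,0,0],[0,0,0],0],[[0,0,0],[0,0,0],0],[[0,0,0],[0,0,0],0],[[0,0,0],[0,0,0],0],[[0,0,0],[0,0,0],0],[[0,0,0],[0,0,0],0]]'
python3 -c "
from h import *
tool()
d=ctrl.get_image('side');save(d,'d20',(170,110,310,215),5.5);save(d,'d20f')
for q in ['drawer_front','cabinet','flask','timer','bottle','tape','beaker']: find(d,q,n=1)
s=ctrl.get_image('scene');save(s,'s20',(230,110,370,220),5)
u=np.array([.705,-.709,0]);v=np.array([.709,.705,0]);o=np.array([614,-256,0])
find(s,'drawer_front',n=1);find(s,'cabinet',n=1)
"
```

```text
t: 32.05
ee_pos: [436.0, -73.4, 169.5]
orientation: [-2.877, -1.186, 0.021]
ft_force: [1.5, 0.6, 0.4]
width: 0.5
t: 32.88
ee_pos: [397.4, -38.5, 217.4]
orientation: [-2.877, -1.19, 0.017]
ft_force: [0.6, 0.2, -0.5]
width: 0.1
t 32.88 pos [397.4 -38.5 217.4] rv [-2.877 -1.19   0.017] w 0.08389611158868439 F [ 0.6  0.2 -0.5]
drawer_front spot_point 0.88 [ 618.  -254.3   51.8] px [244. 166.]
cabinet spot_point 0.6 [ 615.7 -257.7    2.5] px [245. 175.]
flask spot_point 0.93 [ 512.3 -388.6    1.3] px [267. 143.]
timer spot_point 0.89 [ 426.3 -296.    -1.4] px [297. 158.]
bottle spot_point 0.74 [ 740.6 -153.9   -1.6] px [213. 207.]
tape spot_point 0.6 [461.2  60.8   1.8] px [317. 245.]
beaker spot_point 0.62 [384.9 189.8   1.9] px [357. 279.]
drawer_front spot_point 0.8 [ 614.1 -256.7   46.3] px [295. 179.]
cabinet spot_point 0.91 [ 610.1 -252.9   -1.5] px [296. 189.]
```

View pics/d20.png

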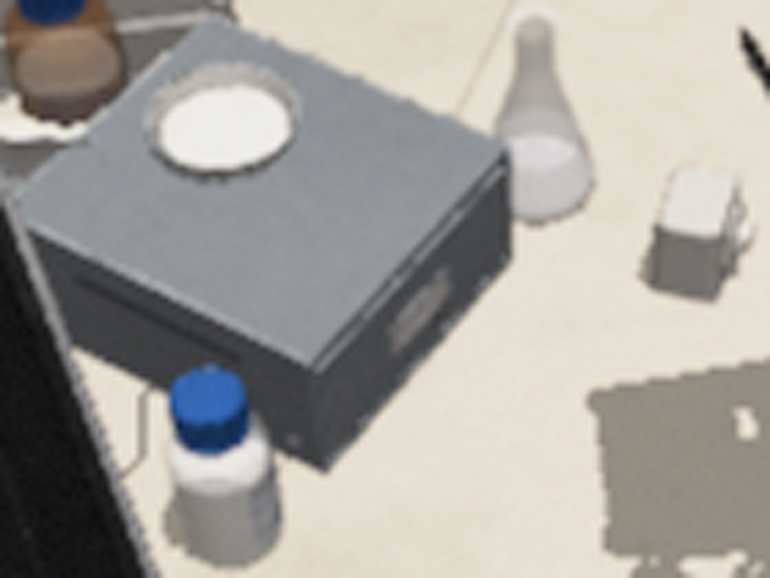

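View pics/s20.png

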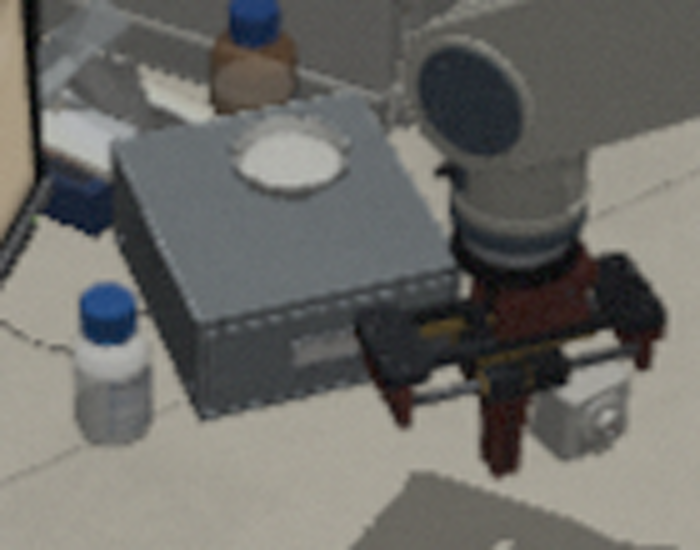

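View pics/d20f.png

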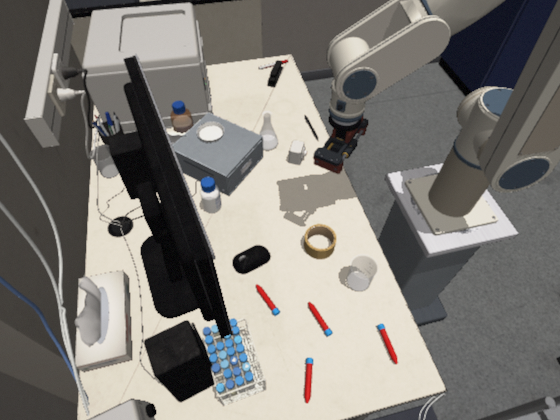

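The cabinet front is flush in both views, and the bystanders and red tubes are where they were. The gripper is clear of everything, so I hand in.

```bash
python3 -c "
from h import *
print(ctrl.close_job())"
```

```text
the job is handed in; nothing more can be done
None
```

I did the whole job in the order asked and handed it in at about 33 s, with the gripper clear of everything.

- **Tube:** I laid the clear, blue-capped tube in the large compartment. A wrist picture showed it there, right of the divider.
- **Stay:** I gripped the tab at its sides and raised it about 28 mm, rather than pushing it up from below. Pictures showed the knee bent and the lid about 12° forward, so the stay was unlocked.
- **Lid:** I pushed it over from behind and pressed it down to its stop. The networks then put its edge at about z 78 and the hinge at about 76, and both crops looked flush.
- **Drawer:** I slid it home only after that. Two separate pushes, each about 15 N, stopped at the same place within about 2 mm.

**Last checks:** The drawer front was within about 3 mm of the cabinet's front face, which is as good as the cameras can tell. One wrist view could have meant the drawer stood out by about 1 mm. The second push, made to test this, moved it no further. The side picture showed the four red tubes unmoved, and the five bystanders were found within a few mm of their first positions. With the drawer shut, the tube could not be seen again.

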